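Brush out the shaker and put the washing-up away behind the sliding door

TASK

Finish the washing-up: take the bottle brush from its stand, scrub out the standing shaker cup with three full strokes right down to the bottom and up again towards the mouth, and put the brush back upright in its stand. Slide the cupboard's clear door open, put the shaker and all the clean tumblers from the mat away inside, each standing upright on the cupboard's floor, then slide the door fully shut. Leave the soap, mill, spice jar, salt, mug and tin where they are.

Things in the scene. Friction and masses are not known exactly. Their poses are not given: they have to be found in the camera images.
- cupboard: countertop crockery cupboard, fixed: light wooden floor and front, clear back, ends and sloping top. Origin: centre of its underside, +x = its back. 300 mm deep (x), 600 mm long (y), walls 6 mm, inner floor at 8 mm. Front wall 140 mm high, back wall 230 mm, ends slope between; tracks add 20 mm. The y < 0 half is under a fixed clear panel and holds a stack of plates, 200 mm across, at y = -165 mm
- bay (a point): centre, on the inner floor, of the cupboard's empty y > 0 half (x 0, y +147, z +8 mm in its frame). With the door fully open this half can be reached from above over y = 0 to 294 mm, x = -140 to +140 mm. The shut door clears anything up to 120 mm tall standing anywhere on the floor
- door (a joint): the clear, dark-framed door, 296 mm wide, sliding in its sloping tracks along the cupboard's y: 0 = fully shut over the y > 0 half, 0.27 m = fully open, moved that far along the cupboard's -y over the fixed panel. Takes about 2 N to move and stays where it is left; may start ajar
- door_grip (a point): middle of the door's black bow handle: round bar 13 mm thick, 90 mm long, along the cupboard's x (rising 17 degrees to the back), its underside 26 mm clear of the pane; pinch it from above across the cupboard's y. With the door shut it is at x -24, y +243, z +229 mm in the cupboard's frame
- shaker: the used shaker cup: dark grey-blue open beaker with two orange rings near its mouth, loose, 66 mm outside and 59 mm inside diameter, 120 mm tall, 0.25 kg. Origin: centre of its underside, z up its axis; the inner bottom is 8 mm above it. Starts upright on the mat
- brush: bottle brush, standing upright in its stand, loose, 215 mm long, 70 g: round teal-and-white bristle head 44 mm across (its stiff core 34 mm) from 0 to 70 mm, thin wire shaft to 115 mm, round teal handle 20 mm thick from 115 to 215 mm. Origin: centre of the tip of the bristle head, z along the axis to the handle's end
- stand: white ceramic brush stand, fixed: open round pot 60 mm outside, 52 mm inside, 70 mm tall. Origin: centre of its underside, z up; its inner floor, on which the brush stands, is 6 mm above it
- mat: dark drying mat, fixed, 260 x 400 x 4 mm. Origin: centre of its underside; top 4 mm above the worktop. Tumblers, shaker and stand are on it
- tumbler1: teal tumbler, clean, loose, 60 mm outside diameter, 80 mm tall, wall 3.5 mm, bottom 14 mm thick, 0.18 kg. Origin: centre of its underside, z up its axis. Starts upright on the mat; not there in every run
- tumbler2: yellow tumbler, clean, loose, 60 mm outside diameter, 80 mm tall, wall 3.5 mm, bottom 14 mm thick, 0.18 kg. Origin: centre of its underside, z up its axis. Starts upright on the mat; not there in every run
- tumbler3: red tumbler, clean, loose, 60 mm outside diameter, 80 mm tall, wall 3.5 mm, bottom 14 mm thick, 0.18 kg. Origin: centre of its underside, z up its axis. Starts upright on the mat; not there in every run
- tumbler4: cream tumbler, clean, loose, 60 mm outside diameter, 80 mm tall, wall 3.5 mm, bottom 14 mm thick, 0.18 kg. Origin: centre of its underside, z up its axis. Starts upright on the mat; not there in every run
- soap: green washing-up liquid bottle, 60 mm across, 170 mm tall, loose bystander, upright on the worktop. Origin: centre of its underside
- mill: dark wooden pepper mill, 54 mm across, 140 mm tall, loose bystander, upright on the worktop. Origin: centre of its underside
- spice: amber spice jar with green lid, 48 mm across, 95 mm tall, loose bystander, upright on the worktop. Origin: centre of its underside
- salt: white salt jar with steel lid, 56 mm across, 75 mm tall, loose bystander, upright on the worktop. Origin: centre of its underside
- mug: terracotta mug, 80 mm across, 90 mm tall, handle at its +y, loose bystander, upright on the worktop. Origin: centre of its underside
- tin: red food tin, 72 mm across, 100 mm tall, loose bystander, upright on the worktop. Origin: centre of its underside

How it is judged:
By the outcome, as a careful person would: the job done as asked, in the order asked, and still so for the second after the job is handed in, with the robot touching nothing.
Of tumbler1, tumbler2, tumbler3, tumbler4 only 2 to 4 are there at a start; the rules pass over those that are not, and their reading is None.
At some moment in a run one of tumbler1, tumbler2, tumbler3, tumbler4 may be knocked a few centimetres aside while the robot is not near it.
It also fails if it takes over 210 s, if anything falls off the work surface, if the arm or the gripper's body presses on something with over 40 N, if the wrist force passes 120 N, or if a joint passes its speed limit or range.

ROBOT

A 6-joint arm with a two-finger parallel gripper is mounted at the origin on the work surface. World frame = base frame: x ahead of the robot, y to its left, z up, the work surface at z = 0. Lengths are in mm, angles in rad, forces in N, time in s.
With the tool pointing down it reaches from about 400 to 925 mm from the base axis. Payload 12.5 kg.
Tool frame: the origin (TCP) lies midway between the tips of the shut fingers; the grasp point (between the pads) lies 19 mm behind it; z points along the fingers, y is the line along which they close (so a half turn about z gives the same grasp; the last joint's range is limited). The gripper opens to 95 mm and grips with 3 to 60 N. Pads are 20 mm wide; open, the fingers measure 119 mm over their backs; the gripper's body (75 mm by 180 mm) begins 59 mm behind the grasp point.
Start: joints at [1.21, 0.491, 1.559, -0, 1.092, -0.106], TCP at [157.514, 604.844, 214.661] pointing down, gripper open.
Joint ranges: [-3.1, 3.1], [-0.84, 2.19], [0.05, 2.79], [-1.13, 4.28], [0.06, 2.93], [-2.69, 2.69]. Speed limits (rad/s): [2.22, 2.22, 2.79, 3.14, 3.14, 3.14].

INTERFACE

Orientations are given as [roll, pitch, yaw] about the fixed x, y, z axes, in that order (R = Rz(yaw) Ry(pitch) Rx(roll)).
In Python, from cell import env gives the robot as it stands.
- The arm moves only by the tool carry_out, never from a script. Its argument "series" is a list of rows, each a list of 4 numbers: the shift along the world's x, y, z normalised to -1 to 1, where 1 is 5 cm, then the turn about the world's z normalised to -1 to 1, where 1 is 6 degrees. In form: [[x, y, z, turn], ...]. A call has exactly 5 rows; each row shifts and turns the commanded pose from where the row before left it; what a row does not reach is not made up. A row lasts 1/10 s, in which the tool goes at most 50 mm and 8.59 degrees, less where a joint would pass 70% of its speed; a pose out of reach is approached as far as the arm can. A call with a number of a shift or a turn outside -1 to 1 is refused whole. A call with a gripper value outside its range is refused whole. "fingers" is the closure, from -1 (fully open) to 1 (shut), set as the call begins (left out, the last holds). The fingers move at their own pace and stop on an object; the grip force is fixed at half the most. Time passes only in rows, so rows that do not move let the fingers close, or fill a call up. It gives the time, the measured TCP pose, the force, the opening and the grip force at its end, in the units of the state.
- env.state(): the state, without advancing time (a new reading comes with each control period).
- env.read_camera(name): name is "scene" or "side" or "wrist"; returns the picture (384x512x3 uint8, red, green, blue); there is no depth.
- env.calibration(name): a dict with "K" (3x3 intrinsics, pixels), "dist" ([k1, k2, p1, p2, k3] as OpenCV has them; the pictures are not rectified), "pose" (4x4, takes a point from camera to world coordinates). Camera axes: x right, y down, z forward; pixel columns grow to the right and rows downward; lengths in mm; the calibration is good to about 2 mm. A picture is of the moment at which its call begins: read the wrist's pose just before it. calibration takes no time and is no camera call; for the wrist camera it gives the pose at the moment of the call.
- env.job_done(): hands the job in; it is judged then, once.
Trained networks look in the newest picture that a camera, given by its name, has taken for a name from the list of things; names that differ only in an ending like _2 or _b are one class to them, and where a whole thing is asked for, a point or a joint stands for the part that bears it (a point fixed in the world has none). Each returns a list of dicts, best first, with "conf" (0 to 1); they miss things now and then, are a little off and sometimes report something else, mostly with a low value. They report only what shows in the picture. A call takes as long as a camera call.
- env.look_for(camera, label): "position" ([row, column] as shares, 0 to 1, of the picture: columns of its width, rows of its height, amid what is visible of it).
The state is a dict: "t": time; "joints": joint angles; "qvel": joint speeds; "tau": joint torques, N m; "eef_pos": TCP position; "tcp_rot": TCP orientation; "ft_force": force on the tool from outside, world axes, zero at the start; "moment": the same for the moment, N m; "opening": opening from 0.0 (shut) to 1.0 (fully open); "grip_force": force on a finger pad.
Only numpy, scipy, OpenCV 4.12 (cv2) and the standard library are available. Lean on these libraries where they do the work, as an engineer would, in place of code of your own. Each camera call takes 0.05 s, during which the arm holds its last target. There are 200 camera calls.

## Working session

There is one attempt and no reset: what is moved stays moved. The work goes in short steps, Python scripts to look and compute and a tool call to move; the robot and the scene stay as the last step left them, time stands still between calls to the robot, and variables do not carry over. Pictures are saved under pics/ and viewed, at most 14 in all, crops included, and the job is handed in when it is done.

Besides the shell and the picture viewer there is one more tool, called after ">>>" as name(argument=value, ...) on one line, values as JSON. carry_out: Moves the arm, as the interface text tells. Its arguments: {"type":"object","properties":{"series":{"type":"array","items":{"type":"array","items":{"type":"number","minimum":-1,"maximum":1}}},"fingers":{"type":"number"}},"required":["series"]}

```bash
ls; mkdir -p pics; cat > h.py <<'E'
import numpy as np, cv2
from cell import env
def save(n,f):
    im=env.read_camera(n); cv2.imwrite('pics/'+f,im[:,:,::-1]); return im
def ray(cal,px):
    K=np.array(cal['K']);d=np.array(cal['dist']);T=np.array(cal['pose'])
    p=cv2.undistortPoints(np.array([[px]],float),K,d)[0,0]
    v=T[:3,:3]@np.array([p[0],p[1],1]); return T[:3,3],v/np.linalg.norm(v)
def atz(cal,px,z):
    o,v=ray(cal,px); return o+v*(z-o[2])/v[2]
def tri(rs):
    A=sum(np.eye(3)-np.outer(v,v) for o,v in rs); b=sum((np.eye(3)-np.outer(v,v))@o for o,v in rs)
    p=np.linalg.solve(A,b); return p,[np.linalg.norm((np.eye(3)-np.outer(v,v))@(p-o)) for o,v in rs]
def proj(cal,P):
    T=np.linalg.inv(np.array(cal['pose'])); r,_=cv2.Rodrigues(T[:3,:3])
    return cv2.projectPoints(np.array(P,float).reshape(-1,3),r,T[:3,3],np.array(cal['K']),np.array(cal['dist']))[0][:,0]
E
python3 - <<'E'
from h import *
np.set_printoptions(precision=1,suppress=True)
ims=[save(n,n+'0.png') for n in('scene','side','wrist')]
cv2.imwrite('pics/a.png',cv2.resize(np.hstack(ims[:2])[:,:,::-1],(800,300)))
for n in('scene','side','wrist'):
    c=env.calibration(n);print(n,np.array(c['pose']),np.array(c['K'])[0])
names='cupboard door door_grip shaker brush stand mat tumbler1 tumbler2 tumbler3 tumbler4 soap mill spice salt mug tin'.split()
for l in names:
    rs=[];o=''
    for n in('scene','side'):
        r=env.look_for(n,l)
        if r: 
            px=(r[0]['position'][1]*512,r[0]['position'][0]*384);rs.append(ray(env.calibration(n),px));o+=f" {n} {px[0]:.0f},{px[1]:.0f} c{r[0]['conf']:.2f}"
    if len(rs)==2:
        p,e=tri(rs);o+=f" {p} {e[0]:.1f}"
    print(l,o)
print(env.state())
E
```

```text
pics
scene [[  -0.5    0.7   -0.6 1229.7]
 [   0.9    0.4   -0.3  493. ]
 [  -0.    -0.6   -0.8 1115.3]
 [   0.     0.     0.     1. ]] [363.8   0.  260.6]
side [[ -1.   -0.1   0.1 487.3]
 [ -0.1   0.6  -0.8 941.5]
 [  0.   -0.8  -0.6 770.7]
 [  0.    0.    0.    1. ]] [381.4   0.  256.2]
wrist [[  0.3   0.9   0.2  88.1]
 [  1.   -0.2  -0.1 622.9]
 [ -0.    0.3  -1.  383.2]
 [  0.    0.    0.    1. ]] [339.4   0.  261.4]
cupboard  scene 157,168 c0.93 side 261,142 c0.67 [ 555.3 -360.3   63.8] 7.6
door  scene 181,158 c0.67 side 265,127 c0.58 [ 541.6 -224.9  188. ] 3.8
door_grip  scene 180,161 c0.90 side 264,129 c0.58 [ 546.1 -230.7  173.7] 5.1
shaker  scene 303,210 c0.92 side 281,249 c0.61 [468.5 236.9  77.6] 2.9
brush  scene 347,214 c0.52 side 288,279 c0.60 [453.6 387.8 135.1] 5.2
stand  scene 339,235 c0.58 side 287,315 c0.85 [448.1 379.8  -2.6] 7.4
mat  scene 295,236 c0.65 side 255,283 c0.72 [524.1 245.5 -34.9] 10.0
tumbler1  scene 317,252 c0.93 side 237,253 c0.96 [592.9 332.7 112.4] 36.7
tumbler2  scene 317,252 c0.93 side 237,253 c0.96 [592.9 332.7 112.4] 36.7
tumbler3  scene 317,25
[... 168 characters left out ...]
66 [591.8 543.8  83.6] 4.2
mill  scene 341,188 c0.74 side 172,217 c0.67 [632.8 414.5 379.3] 56.9
spice  scene 271,276 c0.81
salt  scene 208,250 c0.57 side 196,204 c0.72 [741.8   3.7  16.8] 3.9
mug  scene 395,243 c0.90 side 300,375 c0.80 [433.  566.   69.7] 15.5
tin  scene 342,189 c0.94 side 357,292 c0.69 [280.4 323.3  41.9] 0.7
{'t': 1.85, 'joints': array([ 1.2,  0.5,  1.6, -0. ,  1.1, -0.1]), 'qvel': array([ 0.,  0.,  0.,  0., -0.,  0.]), 'tau': array([  0. , -61.2, -25.8,   0.1,   0. ,  -0. ]), 'eef_pos': array([157.5, 604.8, 214.7]), 'tcp_rot': array([3.1, 0. , 2.9]), 'ft_force': array([-0. , -0.2, -0.2]), 'moment': array([ 0.,  0., -0.]), 'grip_force': 0.0, 'opening': 1.0040550978404497}
```

View pics/scene0.png

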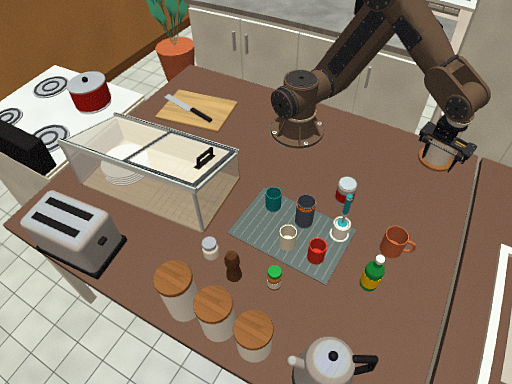

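View pics/side0.png

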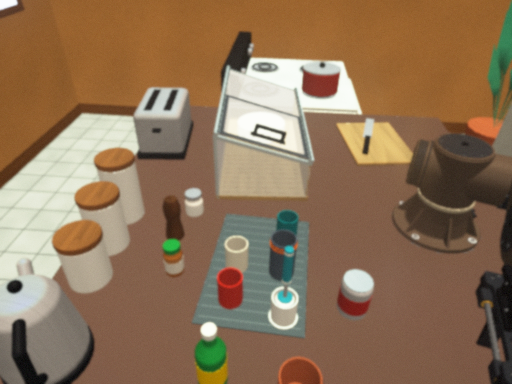

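The scene view shows the cupboard on the left (handle ~205,157), the mat with teal (273,198), cream (288,237) and red (317,250) tumblers, shaker (305,210), and brush in its stand (345,215). There is no yellow tumbler. The side view agrees. I'll zoom in for precise points.

```bash
python3 - <<'E'
import cv2,numpy as np
a=cv2.imread('pics/scene0.png');b=cv2.imread('pics/side0.png')
def grid(im,x0,y0,w,h,s):
    c=cv2.resize(im[y0:y0+h,x0:x0+w],None,fx=s,fy=s,interpolation=cv2.INTER_CUBIC)
    for x in range((x0+19)//20*20,x0+w,20):
        cv2.line(c,((x-x0)*s,0),((x-x0)*s,5),(0,0,255),1);cv2.putText(c,str(x),((x-x0)*s,14),0,.35,(0,0,255),1)
    for y in range((y0+19)//20*20,y0+h,20):
        cv2.line(c,(0,(y-y0)*s),(5,(y-y0)*s),(0,0,255),1);cv2.putText(c,str(y),(6,(y-y0)*s+4),0,.35,(0,0,255),1)
    return c
c1=grid(a,50,100,200,140,4);cv2.imwrite('pics/c1.png',c1)
c2=grid(b,200,60,120,145,4)
c3=grid(b,200,205,120,130,4)[:, :]
c2=cv2.copyMakeBorder(c2,0,0,0,0,0)
c4=grid(a,220,175,145,110,4)
cv2.imwrite('pics/c2.png',c2)
cv2.imwrite('pics/c34.png',cv2.resize(np.vstack([c4,cv2.copyMakeBorder(c3,0,0,0,100,0)]),None,fx=.62,fy=.62,interpolation=3)) if 0 else None
cv2.imwrite('pics/c4.png',c4);cv2.imwrite('pics/c3.png',c3)
E
```

```text
(no output)
```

View pics/c1.png

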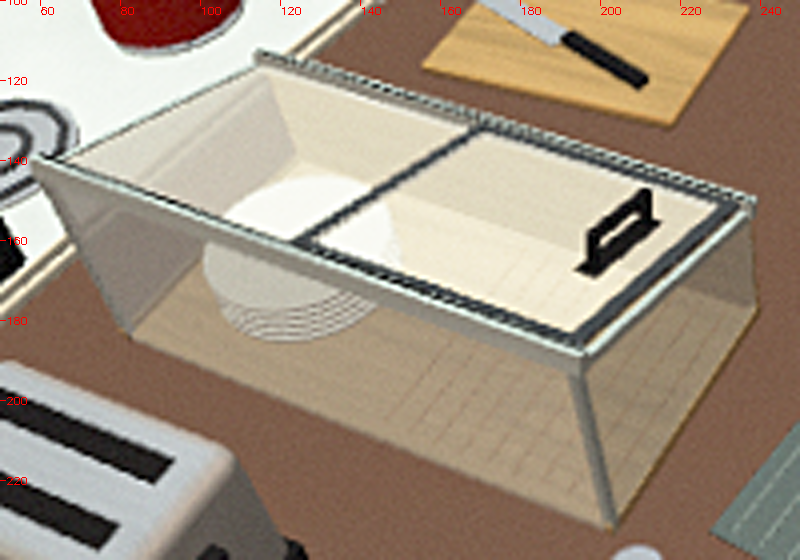

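View pics/c2.png

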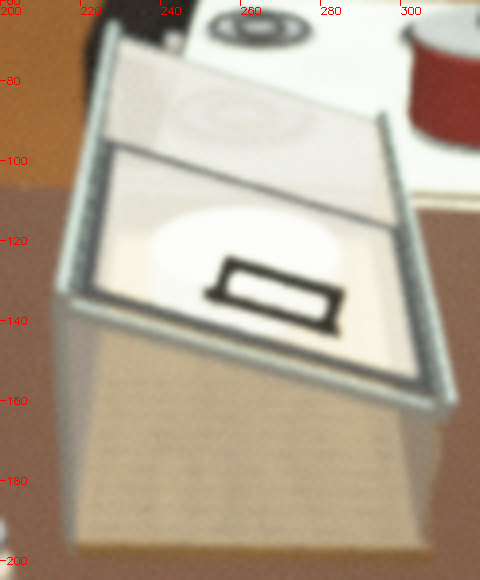

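View pics/c4.png

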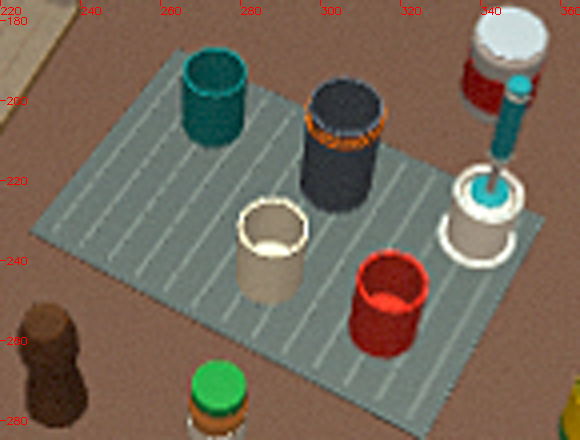

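View pics/c3.png

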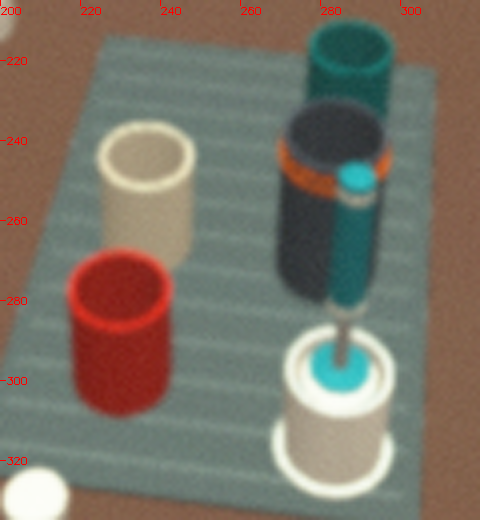

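```bash
python3 - <<'E'
from h import *
np.set_printoptions(precision=1,suppress=True)
cs,cd=env.calibration('scene'),env.calibration('side')
D=dict(teal=((273.5,193.5),(287.5,216.8)),shaker=((306.2,201.2),(283.7,238.8)),cream=((288.2,232),(236.5,244)),red=((318,245.5),(230,277.5)),stand=((342,223.7),(285,297.5)),brushtop=((349.7,196),(289.3,249)),grip=((204.8,154.2),(271.5,129.2)),gripA=((197.5,160),(257.5,125.5)),gripB=((212,148.7),(285.7,133)))
H=dict(teal=84,shaker=124,cream=84,red=84,stand=74,brushtop=225)
for k,(a,b) in D.items():
    p,e=tri([ray(cs,a),ray(cd,b)]);print(k,p,'err %.1f'%e[0], [atz(c,q,H[k])[:2] for c,q in((cs,a),(cd,b))] if k in H else '')
print('side floor',atz(cd,(218.2,196.2),0),atz(cd,(307.5,197.5),0))
print('scene floor',[atz(cs,q,0)[:2] for q in((203.7,231.7),(239.2,176.2),(82.5,183.7))])
print('tops',[atz(cs,q,z)[:2] for q,z in(((238.7,150),160),((196.2,189.5),250),((58.7,140),250),((114.5,113.2),160))])
E
```

```text
teal [452.9 111.4  80.9] err 2.7 [array([458.1, 114.5]), array([451.4, 111.8])]
shaker [462.3 244.4 121.9] err 1.0 [array([465. , 245.7]), array([461.8, 245.6])]
cream [582.  234.6  82. ] err 2.3 [array([585.5, 236.8]), array([580.5, 234. ])]
red [583.6 345.5  81.4] err 2.1 [array([587.1, 347.3]), array([582.1, 345.6])]
stand [454.7 383.2  71.7] err 2.7 [array([459.1, 385.2]), array([453.1, 382.4])]
brushtop [454.9 383.3 223.5] err 1.6 [array([457.9, 384.4]), array([453.9, 383. ])]
grip [ 516.1 -130.7  227.5] err 3.5 
gripA [ 559.9 -129.5  238.1] err 3.6 
gripB [ 471.3 -131.4  216.5] err 3.6 
side floor [680.8 -73.9   0. ] [381.1 -98.3   0. ]
scene floor [array([679.9, -58.6]), array([379.6, -85. ]), array([ 728.3, -650.6])]
tops [array([386.4, -73.2]), array([682.6, -45.8]), array([ 729.1, -645.2]), array([ 438. , -671.6])]
```

>>> carry_out(series=[[0.4,-0.29,0.12,-0.8],[0.4,-0.29,0.12,-0.8],[0.4,-0.29,0.12,-0.8],[0.4,-0.29,0.12,-0.8],[0.4,-0.29,0.12,-0.8]], fingers=-1)

```text
t: 2.35
eef_pos: [258.2, 531.7, 244.9]
tcp_rot: [3.141, -0.0, 2.465]
ft_force: [0.0, 0.5, -0.0]
opening: 1.001
grip_force: 0.0
```

>>> carry_out(series=[[0.4,-0.29,0.12,-0.8],[0.4,-0.29,0.12,-0.8],[0.4,-0.29,0.12,-0.8],[0.4,-0.29,0.12,-0.8],[0.4,-0.29,0.12,-0.8]])

```text
t: 2.85
eef_pos: [358.3, 459.2, 275.0]
tcp_rot: [3.141, -0.0, 2.046]
ft_force: [-0.2, 0.2, -0.1]
opening: 0.997
grip_force: 0.0
```

>>> carry_out(series=[[0.4,-0.29,0.12,-0.8],[0.4,-0.29,0.12,-0.8],[0.4,-0.29,0.12,-0.8],[0.4,-0.29,0.12,-0.8],[0.4,-0.29,0.12,-0.8]])

```text
t: 3.35
eef_pos: [458.3, 386.7, 305.0]
tcp_rot: [3.141, -0.0, 1.627]
ft_force: [0.7, 0.6, 0.2]
opening: 0.998
grip_force: 0.0
```

```bash
python3 - <<'E'
from h import *
np.set_printoptions(precision=3,suppress=True)
s=env.state();print(s['eef_pos'],s['tcp_rot'],s['joints'],s['ft_force'])
c=env.calibration('wrist');save('wrist','w1.png')
print(np.array(c['pose']))
P=dict(brush=(456,384,225),stand=(456,384,74),shaker=(463,245,124),red=(584.5,346,84),cream=(583,235,84),teal=(455,112,84))
for k,p in P.items(): print(k,proj(c,p))
for l in('brush','shaker','stand'): print(l,[(np.array(r['position'])[::-1]*[512,384],r['conf']) for r in env.look_for('wrist',l)[:2]])
E
```

```text
[458.255 386.66  304.993] [ 3.141 -0.     1.627] [ 0.591  0.379  1.498 -0.     1.264  0.535] [0.712 0.612 0.232]
[[  0.998   0.054   0.015 454.555]
 [  0.056  -0.965  -0.256 458.556]
 [  0.001   0.257  -0.966 474.   ]
 [  0.      0.      0.      1.   ]]
brush [[257.695 202.029]]
stand [[258.976 165.806]]
shaker [[258.259 291.322]]
red [[363.101 204.242]]
cream [[350.031 285.427]]
teal [[247.814 357.961]]
brush [(array([257.894, 171.917]), 0.8)]
shaker [(array([257.382, 258.509]), 0.75)]
stand [(array([261.12 , 143.885]), 0.75)]
```

View pics/w1.png

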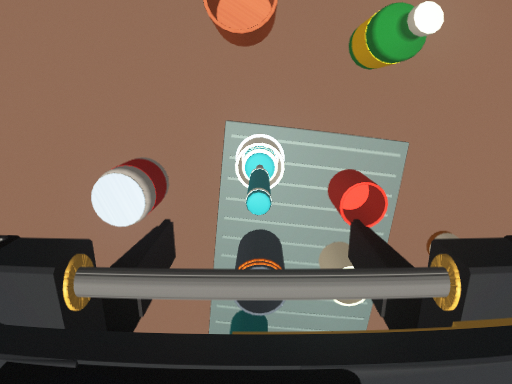

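Brush top seen at (259,203), red rim (362,203), cream rim (348,285): all within 2 px of the predictions, so the positions hold. Descending on the brush.

>>> carry_out(series=[[-0.02,-0.05,0,0],[0,0,-0.65,0],[0,0,-0.65,0],[0,0,-0.65,0],[0,0,-0.65,0]])

```text
t: 4.05
eef_pos: [455.4, 385.3, 173.5]
tcp_rot: [3.141, -0.0, 1.632]
ft_force: [0.6, 0.3, 0.2]
opening: 1.0
grip_force: 0.0
```

>>> carry_out(series=[[0,0,0,0],[0,0,0,0],[0,0,0,0],[0,0,0,0],[0,0,0,0]], fingers=1)

```text
t: 4.55
eef_pos: [456.8, 385.1, 175.9]
tcp_rot: [3.14, -0.001, 1.63]
ft_force: [0.4, 0.6, -1.2]
opening: 0.637
grip_force: 0.0
```

>>> carry_out(series=[[0,0,0,0],[0,0,0,0],[0,0,0,0],[0,0,0,0],[0,0,0,0]])

```text
t: 5.05
eef_pos: [456.5, 384.8, 174.6]
tcp_rot: [-3.142, 0.0, 1.63]
ft_force: [-0.2, 0.9, -0.2]
opening: 0.217
grip_force: 0.0
```

>>> carry_out(series=[[0,0,0,0],[0,0,0,0],[0,0,0.1,0],[0,0,0.2,0],[0,0,0.3,0]])

```text
t: 5.55
eef_pos: [456.4, 384.7, 205.1]
tcp_rot: [-3.141, 0.0, 1.63]
ft_force: [0.3, -0.1, -0.9]
opening: 0.206
grip_force: 30.0
```

>>> carry_out(series=[[0,0,0.5,0],[0,0,0.5,0],[0,0,0.5,0],[0,0,0.5,0],[0,0,0.2,0]])

```text
t: 6.05
eef_pos: [456.9, 385.1, 317.8]
tcp_rot: [3.138, -0.002, 1.63]
ft_force: [-0.0, 0.8, -1.0]
opening: 0.205
grip_force: 30.0
```

```bash
python3 - <<'E'
from h import *
np.set_printoptions(precision=3,suppress=True)
s=env.state();print(s['eef_pos'],s['tcp_rot'],s['ft_force'],s['opening'],s['grip_force'])
a=save('scene','s2.png');b=save('side','d2.png')
cv2.imwrite('pics/m2.png',np.hstack([cv2.resize(a[120:270,250:370],None,fx=3.3,fy=3.3),cv2.resize(b[160:310,220:340],None,fx=3.3,fy=3.3)])[:,:,::-1])
E
```

```text
[456.856 385.121 317.836] [ 3.138 -0.002  1.63 ] [-0.005  0.84  -1.013] 0.2050005737805276 29.99850422143936
```

View pics/m2.png

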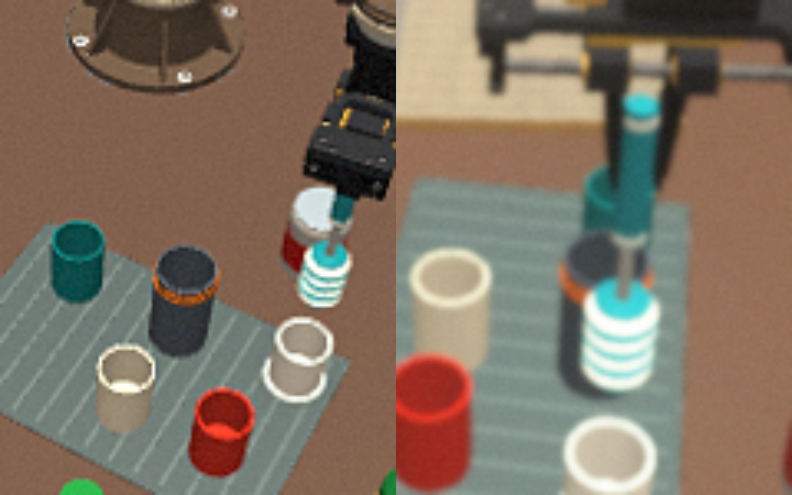

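The brush is held. Handle top is at (640,105) and head top at (622,300) in the side crop. Checking its lean.

```bash
python3 - <<'E'
from h import *
np.set_printoptions(precision=1,suppress=True)
d=env.calibration('side');s=env.calibration('scene')
f=lambda x,y:((x-396)/3.3+220,y/3.3+160)
x,y=456.9,385.1; z0=317.8-165
print('pred side',proj(d,[(x,y,z0+215),(x,y,z0+70),(x,y,z0)]),'pred scene',proj(s,[(x,y,z0+70),(x,y,z0)]))
print('seen',f(640,105),f(622,300),f(617,368), (327/3.3+250,258/3.3+120))
p,e=tri([ray(d,f(622,300)),ray(s,(327/3.3+250,258/3.3+120))]);print(p,e, 'exp z',z0+70)
E
```

```text
pred side [[293.2 192.3]
 [287.7 250.4]
 [285.5 274.2]] pred scene [[349.9 196.3]
 [346.1 209.6]]
seen (293.93939393939394, 191.8181818181818) (288.4848484848485, 250.90909090909093) (286.969696969697, 271.5151515151515) (349.0909090909091, 198.1818181818182)
[456.8 383.  216.4] [np.float64(2.846196390380092), np.float64(2.84619639038017)] exp z 222.8
```

>>> carry_out(series=[[0.03,-0.5,0,0],[0.03,-0.7,0,0],[0.03,-0.7,0,0],[0.03,-0.6,0,0],[0.03,-0.28,0,0]])

```text
t: 6.65
eef_pos: [463.6, 243.9, 313.7]
tcp_rot: [-3.14, 0.001, 1.629]
ft_force: [0.5, 0.6, 0.3]
opening: 0.206
grip_force: 30.0
```

>>> carry_out(series=[[0,0,0,0],[0,0,-0.2,0],[0,0,-0.3,0],[0,0,-0.3,0],[0,0,-0.2,0]])

```text
t: 7.15
eef_pos: [463.4, 246.8, 262.7]
tcp_rot: [-3.14, 0.0, 1.631]
ft_force: [0.4, 0.4, -0.4]
opening: 0.204
grip_force: 30.0
```

```bash
python3 - <<'E'
from h import *
np.set_printoptions(precision=3,suppress=True)
s=env.state();print(s['eef_pos'],s['tcp_rot'],s['ft_force'],s['opening'],s['grip_force'])
a=save('scene','s3.png');b=save('side','d3.png')
cv2.imwrite('pics/m3.png',np.hstack([cv2.resize(a[130:230,260:340],None,fx=5,fy=5,interpolation=2),cv2.resize(b[190:290,250:330],None,fx=5,fy=5,interpolation=2)])[:,:,::-1])
E
```

```text
[463.428 246.81  262.68 ] [-3.14   0.     1.631] [ 0.413  0.393 -0.407] 0.20403502805829118 29.998604357242584
```

View pics/m3.png

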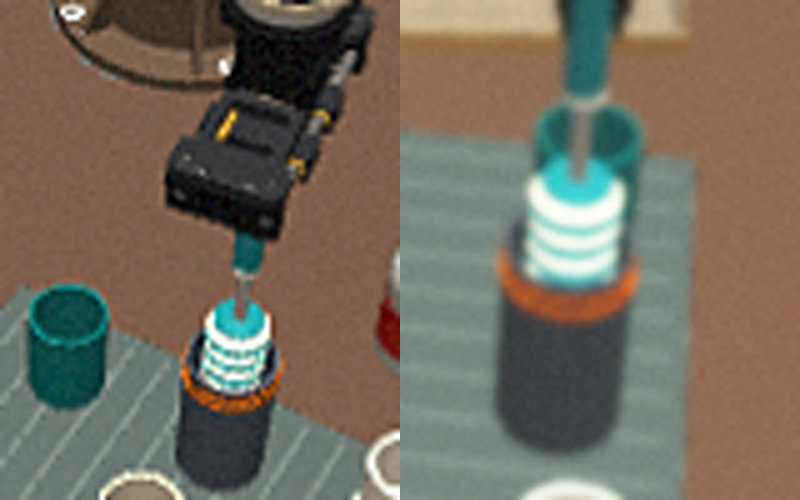

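The brush head sits in the shaker's mouth, about 2-3 mm off centre in the side crop (576 vs 568). I'll correct by +2 mm in x and go down.

>>> carry_out(series=[[0.04,0,-0.2,0],[0,0,-0.4,0],[0,0,-0.4,0],[0,0,-0.4,0],[0,0,-0.2,0]])

```text
t: 7.75
eef_pos: [465.7, 245.9, 183.2]
tcp_rot: [-3.14, 0.0, 1.63]
ft_force: [-0.1, 0.5, -0.2]
opening: 0.205
grip_force: 30.0
```

>>> carry_out(series=[[0,0,-0.04,0],[0,0,-0.04,0],[0,0,0,0],[0,0,0,0],[0,0,0,0]])

```text
t: 8.25
eef_pos: [466.2, 245.9, 181.2]
tcp_rot: [3.141, -0.0, 1.63]
ft_force: [0.9, -0.2, -0.3]
opening: 0.209
grip_force: 30.0
```

>>> carry_out(series=[[0,0,-0.03,0],[0,0,-0.03,0],[0,0,0,0],[0,0,0,0],[0,0,0,0]])

```text
t: 8.75
eef_pos: [466.0, 245.8, 177.7]
tcp_rot: [3.142, 0.0, 1.63]
ft_force: [0.5, -0.5, -1.0]
opening: 0.205
grip_force: 30.0
```

>>> carry_out(series=[[0,0,-0.02,0],[0,0,-0.02,0],[0,0,0,0],[0,0,0,0],[0,0,0,0]])

```text
t: 9.25
eef_pos: [466.2, 245.9, 176.5]
tcp_rot: [3.14, -0.0, 1.63]
ft_force: [-2.0, 0.0, 10.0]
opening: 0.206
grip_force: 30.0
```

>>> carry_out(series=[[0,0,0.3,0],[0,0,0.5,0],[0,0,0.5,0],[0,0,0.4,0],[0,0,0.1,0]])

```text
t: 9.75
eef_pos: [466.6, 246.1, 267.5]
tcp_rot: [3.138, -0.001, 1.63]
ft_force: [-0.0, -0.2, -0.2]
opening: 0.206
grip_force: 30.0
```

>>> carry_out(series=[[0,0,-0.4,0],[0,0,-0.5,0],[0,0,-0.5,0],[0,0,-0.3,0],[0,0,-0.1,0]])

```text
t: 10.25
eef_pos: [466.0, 245.9, 175.4]
tcp_rot: [-3.141, -0.0, 1.63]
ft_force: [-5.7, -1.1, 42.4]
opening: 0.205
grip_force: 30.1
```

>>> carry_out(series=[[0,0,0,0],[0,0,0,0],[0,0,0,0],[0,0,0,0],[0,0,0,0]])

```text
t: 10.75
eef_pos: [465.5, 245.7, 175.6]
tcp_rot: [-3.141, 0.0, 1.63]
ft_force: [-2.8, -0.5, 7.6]
opening: 0.209
grip_force: 30.0
```

>>> carry_out(series=[[0,0,0.3,0],[0,0,0.5,0],[0,0,0.5,0],[0,0,0.4,0],[0,0,0.1,0]])

```text
t: 11.25
eef_pos: [466.4, 246.0, 266.9]
tcp_rot: [3.139, -0.001, 1.63]
ft_force: [1.0, 0.3, -1.0]
opening: 0.207
grip_force: 30.0
```

>>> carry_out(series=[[0,0,-0.4,0],[0,0,-0.5,0],[0,0,-0.5,0],[0,0,-0.3,0],[0,0,-0.1,0]])

```text
t: 11.75
eef_pos: [465.8, 245.8, 175.0]
tcp_rot: [-3.14, 0.0, 1.63]
ft_force: [-6.9, -2.6, 49.4]
opening: 0.206
grip_force: 30.1
```

>>> carry_out(series=[[0,0,0,0],[0,0,0,0],[0,0,0,0],[0,0,0,0],[0,0,0,0]])

```text
t: 12.25
eef_pos: [465.9, 245.8, 175.3]
tcp_rot: [-3.141, 0.0, 1.63]
ft_force: [-1.1, 0.4, -0.3]
opening: 0.21
grip_force: 30.0
```

>>> carry_out(series=[[0,0,0.3,0],[0,0,0.5,0],[0,0,0.5,0],[0,0,0.4,0],[0,0,0.1,0]])

```text
t: 12.75
eef_pos: [466.6, 246.1, 267.3]
tcp_rot: [3.138, -0.001, 1.63]
ft_force: [0.4, -0.1, -1.2]
opening: 0.204
grip_force: 30.0
```

>>> carry_out(series=[[0,0,0.3,0],[0,0,0.4,0],[0,0,0.3,0],[0,0,0,0],[-0.02,0.3,0,0]])

```text
t: 13.25
eef_pos: [464.9, 260.3, 314.6]
tcp_rot: [-3.141, 0.001, 1.629]
ft_force: [-0.4, 0.8, -0.7]
opening: 0.204
grip_force: 30.0
```

>>> carry_out(series=[[-0.05,0.6,0,0],[-0.05,0.7,0,0],[-0.05,0.7,0,0],[-0.02,0.39,0,0],[0,0.1,0,0]])

```text
t: 13.75
eef_pos: [455.8, 387.3, 314.0]
tcp_rot: [-3.14, 0.001, 1.632]
ft_force: [0.3, -0.6, -0.4]
opening: 0.204
grip_force: 30.0
```

>>> carry_out(series=[[0,0,0,0],[0,0,0,0],[0,0,-0.3,0],[0,0,-0.4,0],[0,0,-0.4,0]])

```text
t: 14.25
eef_pos: [456.9, 384.1, 260.5]
tcp_rot: [3.141, -0.0, 1.629]
ft_force: [0.6, 0.6, -1.4]
opening: 0.207
grip_force: 30.0
```

>>> carry_out(series=[[0,0.01,-0.3,0],[0,0,-0.4,0],[0,0,-0.4,0],[0,0,-0.3,0],[0,0,-0.16,0]])

```text
t: 14.75
eef_pos: [456.6, 384.5, 181.7]
tcp_rot: [-3.141, 0.001, 1.629]
ft_force: [0.3, -1.1, -0.1]
opening: 0.205
grip_force: 30.0
```

>>> carry_out(series=[[0,0,-0.04,0],[0,0,-0.04,0],[0,0,0,0],[0,0,0,0],[0,0,0,0]])

```text
t: 15.25
eef_pos: [456.6, 385.9, 179.1]
tcp_rot: [3.141, -0.0, 1.63]
ft_force: [0.1, -0.7, -0.1]
opening: 0.207
grip_force: 30.0
```

>>> carry_out(series=[[0,0,-0.04,0],[0,0,-0.04,0],[0,0,0,0],[0,0,0,0],[0,0,0,0]])

```text
t: 15.75
eef_pos: [456.5, 385.8, 174.6]
tcp_rot: [3.142, 0.0, 1.63]
ft_force: [0.0, 0.4, -0.3]
opening: 0.206
grip_force: 30.0
```

>>> carry_out(series=[[0,0,-0.03,0],[0,0,0,0],[0,0,0,0],[0,0,0,0],[0,0,0,0]])

```text
t: 16.25
eef_pos: [456.5, 385.9, 173.2]
tcp_rot: [3.141, -0.0, 1.63]
ft_force: [0.1, -0.4, -0.2]
opening: 0.207
grip_force: 30.0
```

>>> carry_out(series=[[0,0,0,0],[0,0,0,0],[0,0,0,0],[0,0,0,0],[0,0,0,0]], fingers=-1)

```text
t: 16.75
eef_pos: [456.5, 385.8, 173.2]
tcp_rot: [3.141, -0.0, 1.63]
ft_force: [0.4, 0.4, 1.0]
opening: 0.568
grip_force: 0.0
```

>>> carry_out(series=[[0,0,0,0],[0,0,0,0],[0,0,0,0],[0,0,0,0],[0,0,0,0]])

```text
t: 17.25
eef_pos: [456.5, 385.9, 173.2]
tcp_rot: [3.142, 0.0, 1.63]
ft_force: [0.2, -0.6, 1.3]
opening: 0.973
grip_force: 0.0
```

>>> carry_out(series=[[0,0,0.3,0],[0,0,0.6,0],[0,0,0.7,0],[0,0,0.7,0],[0,0,0.7,0]])

```text
t: 17.75
eef_pos: [456.3, 385.7, 324.7]
tcp_rot: [3.141, -0.0, 1.63]
ft_force: [-0.6, 0.3, 0.5]
opening: 0.999
grip_force: 0.0
```

>>> carry_out(series=[[0.08,-0.69,0.03,-0.99],[0.08,-0.69,0.03,-0.99],[0.08,-0.69,0.03,-0.99],[0.08,-0.69,0.03,-0.99],[0.08,-0.69,0.03,-0.99]])

```text
t: 18.25
eef_pos: [476.4, 212.0, 330.9]
tcp_rot: [3.141, -0.0, 1.108]
ft_force: [0.2, 0.2, -0.2]
opening: 0.998
grip_force: 0.0
```

>>> carry_out(series=[[0.08,-0.69,0.03,-0.99],[0.08,-0.69,0.03,-0.99],[0.08,-0.69,0.03,-0.99],[0.08,-0.69,0.03,-0.99],[0.08,-0.69,0.03,-0.99]])

```text
t: 18.75
eef_pos: [496.4, 39.5, 338.4]
tcp_rot: [3.141, -0.0, 0.589]
ft_force: [0.5, 0.1, -0.3]
opening: 1.001
grip_force: 0.0
```

>>> carry_out(series=[[0.08,-0.69,0,-0.99],[0.08,-0.69,0,-0.99],[0.08,-0.69,0,-0.99],[0.08,-0.69,0,-0.99],[0.08,-0.69,0,-0.99]])

```text
t: 19.25
eef_pos: [516.4, -133.1, 338.3]
tcp_rot: [3.141, -0.0, 0.071]
ft_force: [1.0, 0.7, -0.5]
opening: 1.0
grip_force: 0.0
```

```bash
python3 - <<'E'
from h import *
np.set_printoptions(precision=3,suppress=True)
s=env.state();print(s['eef_pos'],s['tcp_rot'],s['joints'],s['ft_force'])
c=env.calibration('wrist');w=save('wrist','w4.png')
a=save('scene','s4.png');b=save('side','d4.png')
m=np.hstack([cv2.resize(a[170:290,230:370],None,fx=2.8,fy=2.8),cv2.resize(b[205:325,190:330],None,fx=2.8,fy=2.8)])
cv2.imwrite('pics/m4.png',m[:,:,::-1])
print('grip pred',proj(c,[(518,-129,230),(473,-132.5,217),(563,-125.5,243)]))
for l in('door_grip',): print(l,[(np.array(r['position'])[::-1]*[512,384],r['conf']) for r in env.look_for('wrist',l)[:2]])
E
```

```text
[ 516.432 -133.096  338.268] [ 3.141 -0.     0.071] [-0.376  0.252  1.599 -0.     1.291  1.124] [ 1.019  0.705 -0.539]
grip pred [[256.595 188.006]
 [257.308 232.302]
 [255.771 135.63 ]]
door_grip [(array([344.013, 120.883]), 0.83)]
```

View pics/w4.png

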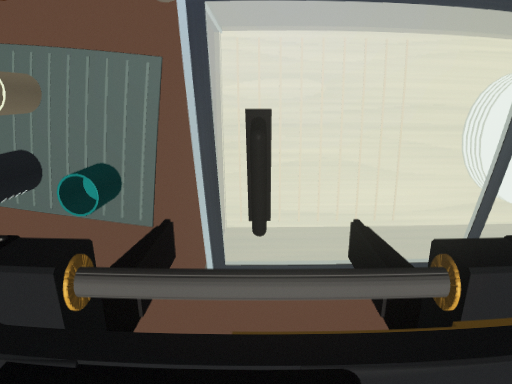

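View pics/m4.png

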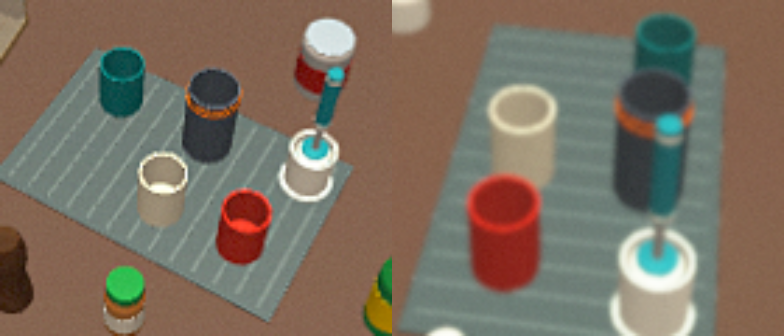

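Brush stands upright in the stand (329,75 / 668,125) and the tumblers are unmoved. In the wrist view the bow handle lies along column 259, front end at row ~232, so y ≈ -130.7. Pinching it.

>>> carry_out(series=[[0.03,0.05,0,0.08],[0,0,-0.2,0],[0,0,-0.3,0],[0,0,-0.3,0],[0,0,-0.2,0]], fingers=0)

```text
t: 19.95
eef_pos: [517.7, -128.2, 286.7]
tcp_rot: [-3.141, 0.001, 0.085]
ft_force: [0.2, 0.3, -1.1]
opening: 0.634
grip_force: 0.0
```

>>> carry_out(series=[[0,0,-0.3,0],[0,0,-0.4,0],[0,0,-0.4,0],[0,0,-0.3,0],[0,0,-0.1,0]])

```text
t: 20.45
eef_pos: [517.5, -128.5, 211.6]
tcp_rot: [-3.141, 0.002, 0.084]
ft_force: [-1.0, -0.1, 0.7]
opening: 0.502
grip_force: 0.0
```

>>> carry_out(series=[[0,0,0,0],[0,0,0,0],[0,0,0,0],[0,0,0,0],[0,0,0,0]], fingers=1)

```text
t: 20.95
eef_pos: [518.2, -129.3, 213.6]
tcp_rot: [3.141, -0.001, 0.084]
ft_force: [0.5, -2.2, 1.0]
opening: 0.134
grip_force: 1.0
```

>>> carry_out(series=[[0,0,0,0],[0,0,0,0],[0,0,0,0],[0,0,0,0],[0,0,0,0]])

```text
t: 21.45
eef_pos: [518.2, -129.3, 213.5]
tcp_rot: [3.141, -0.001, 0.083]
ft_force: [-0.9, -0.8, 5.6]
opening: 0.128
grip_force: 30.0
```

>>> carry_out(series=[[0.008,-0.1,0,0],[0.016,-0.2,0,0],[0.024,-0.3,0,0],[0.032,-0.4,0,0],[0.032,-0.4,0,0]])

```text
t: 21.95
eef_pos: [523.5, -199.4, 213.6]
tcp_rot: [-3.141, 0.0, 0.084]
ft_force: [-2.4, 2.6, 6.5]
opening: 0.133
grip_force: 30.0
```

>>> carry_out(series=[[0.032,-0.4,0,0],[0.032,-0.4,0,0],[0.032,-0.4,0,0],[0.032,-0.4,0,0],[0.032,-0.4,0,0]])

```text
t: 22.45
eef_pos: [531.2, -299.7, 213.6]
tcp_rot: [-3.141, 0.001, 0.083]
ft_force: [-2.5, 2.6, 7.8]
opening: 0.126
grip_force: 30.0
```

>>> carry_out(series=[[0.028,-0.35,0,0],[0.028,-0.35,0,0],[0.024,-0.3,0,0],[0.02,-0.25,0,0],[0.02,-0.25,0,0]])

```text
t: 22.95
eef_pos: [536.9, -374.6, 213.6]
tcp_rot: [-3.141, 0.001, 0.083]
ft_force: [-5.6, 2.5, 7.6]
opening: 0.13
grip_force: 30.0
```

>>> carry_out(series=[[0.008,-0.1,0,0],[0.008,-0.1,0,0],[0.008,-0.1,0,0],[0,0,0,0],[0,0,0,0]])

```text
t: 23.45
eef_pos: [538.1, -389.8, 213.6]
tcp_rot: [3.141, 0.001, 0.083]
ft_force: [-5.4, -1.3, 5.4]
opening: 0.126
grip_force: 30.0
```

>>> carry_out(series=[[0.004,-0.06,0,0],[0.004,-0.06,0,0],[0,0,0,0],[0,0,0,0],[0,0,0,0]])

```text
t: 23.95
eef_pos: [538.6, -395.7, 213.6]
tcp_rot: [3.141, 0.001, 0.083]
ft_force: [-6.0, -2.0, 7.0]
opening: 0.13
grip_force: 30.0
```

>>> carry_out(series=[[0.003,-0.04,0,0],[0.003,-0.04,0,0],[0,0,0,0],[0,0,0,0],[0,0,0,0]])

```text
t: 24.45
eef_pos: [538.6, -396.1, 213.6]
tcp_rot: [-3.136, 0.003, 0.084]
ft_force: [-7.8, 16.5, 12.0]
opening: 0.128
grip_force: 30.0
```

Hit the stop at y ≈ -396 (16 N), so the door is fully open after 267 mm of travel. That gives the cupboard centre ≈ (560.5, -367.4) and yaw 0.076. Releasing and going to the teal tumbler.

>>> carry_out(series=[[0,0.04,0,0],[0,0,0,0],[0,0,0,0],[0,0,0,0],[0,0,0,0]], fingers=-0.2)

```text
t: 24.95
eef_pos: [539.5, -397.3, 213.0]
tcp_rot: [3.142, 0.0, 0.083]
ft_force: [-0.5, 0.4, -0.2]
opening: 0.492
grip_force: 0.0
```

>>> carry_out(series=[[0,0,0.2,0],[0,0,0.5,0],[0,0,0.6,0],[0,0,0.6,0],[0,0,0.5,0]])

```text
t: 25.45
eef_pos: [539.5, -397.2, 335.8]
tcp_rot: [3.14, -0.001, 0.083]
ft_force: [0.2, -0.3, 0.7]
opening: 0.601
grip_force: 0.0
```

>>> carry_out(series=[[-0.11,0.68,0,1],[-0.11,0.68,0,1],[-0.11,0.68,0,1],[-0.11,0.68,0,1],[-0.11,0.68,0,1]], fingers=-1)

```text
t: 25.95
eef_pos: [511.6, -225.9, 334.0]
tcp_rot: [3.141, -0.0, 0.611]
ft_force: [0.7, 0.0, 0.3]
opening: 0.959
grip_force: 0.0
```

>>> carry_out(series=[[-0.11,0.68,0,1],[-0.11,0.68,0,1],[-0.11,0.68,0,1],[-0.11,0.68,0,1],[-0.11,0.68,0,1]])

```text
t: 26.45
eef_pos: [484.1, -55.9, 334.1]
tcp_rot: [3.14, -0.0, 1.135]
ft_force: [0.9, -0.2, -0.2]
opening: 0.999
grip_force: 0.0
```

>>> carry_out(series=[[-0.11,0.68,0,1],[-0.11,0.68,0,1],[-0.11,0.68,0,1],[-0.11,0.68,0,1],[-0.11,0.68,0,1]])

```text
t: 26.95
eef_pos: [456.7, 114.1, 334.1]
tcp_rot: [3.14, -0.0, 1.658]
ft_force: [1.0, -1.3, 0.5]
opening: 0.997
grip_force: 0.0
```

```bash
cat > chk.py <<'E'
# displacement of things by template matching against the first pictures
from h import *
np.set_printoptions(precision=1,suppress=True)
P=dict(brush=(456.5,385.5,150),shaker=(464.2,246,70),red=(585.5,347,60),cream=(583.5,236,60),teal=(454.8,112.9,60))
def check(names,save_as=None):
    ref={n:cv2.imread(f'pics/{n}0.png') for n in('scene','side')}
    out={n:env.read_camera(n)[:,:,::-1].copy() for n in('scene','side')}
    s=env.state();print('tcp',s['eef_pos'],s['tcp_rot'][2],'F',s['ft_force'],'open',s['opening'],'t',s['t'])
    for k in names:
        o=k
        for n in out:
            u,v=proj(env.calibration(n),P[k])[0].astype(int);w,h=11,14;m=22
            x0,y0=max(u-w-m,0),max(v-h-m,0)
            r=cv2.matchTemplate(out[n][y0:v+h+m,x0:u+w+m],ref[n][v-h:v+h,u-w:u+w],cv2.TM_CCOEFF_NORMED)
            _,q,_,l=cv2.minMaxLoc(r);o+=f'  {n} d=({l[0]-(u-w-x0)},{l[1]-(v-h-y0)}) {q:.2f}'
        print(o)
    if save_as:
        for n in out: cv2.imwrite(f'pics/{n}_{save_as}.png',out[n])
E
python3 -c "
from chk import *
check(['brush','shaker','red','cream','teal'],'5')
c=env.calibration('wrist');save('wrist','w5.png');print(proj(c,(454.8,112.9,84)))"
```

```text
tcp [456.3 115.6 334.1] 1.6605891022594101 F [-0.5  0.1  0.1] open 0.9998572475981563 t 27.05
brush  scene d=(0,0) 0.98  side d=(0,0) 0.99
shaker  scene d=(0,0) 0.99  side d=(0,0) 0.99
red  scene d=(-8,-3) 0.94  side d=(0,-9) 0.94
cream  scene d=(0,0) 1.00  side d=(0,0) 0.71
teal  scene d=(0,0) 0.99  side d=(0,0) 0.99
[[259.4 163.1]]
```

View pics/w5.png

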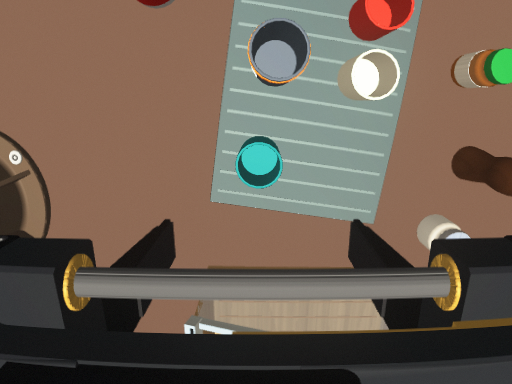

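Teal rim seen at (259,162), matching the prediction. The red tumbler has been knocked towards the cream one (scene shift -8,-3), so I'll re-measure it later. Grasping teal.

>>> carry_out(series=[[-0.02,-0.03,-0.5,0],[0,0,-0.9,0],[0,0,-0.9,0],[0,0,-0.9,0],[0,0,-0.8,0]])

```text
t: 27.6
eef_pos: [456.2, 110.3, 131.9]
tcp_rot: [3.141, 0.0, 1.652]
ft_force: [0.2, 0.8, 0.3]
opening: 0.998
grip_force: 0.0
```

>>> carry_out(series=[[0,0,-0.6,0],[0,0,-0.5,0],[0,0,-0.3,0],[0,0,-0.2,0],[0,0,0,0]])

```text
t: 28.1
eef_pos: [456.1, 110.6, 52.5]
tcp_rot: [-3.14, 0.0, 1.653]
ft_force: [-0.3, 0.6, -0.0]
opening: 1.0
grip_force: 0.0
```

>>> carry_out(series=[[0,0,0,0],[0,0,0,0],[0,0,0,0],[0,0,0,0],[0,0,0,0]], fingers=1)

```text
t: 28.6
eef_pos: [455.7, 111.3, 53.4]
tcp_rot: [-3.141, 0.0, 1.654]
ft_force: [-2.7, -0.0, 2.1]
opening: 0.637
grip_force: 1.3
```

>>> carry_out(series=[[0,0,0,0],[0,0,0,0],[0,0,0.1,0],[0,0,0.3,0],[0,0,0.5,0]])

```text
t: 29.1
eef_pos: [455.5, 111.3, 97.9]
tcp_rot: [-3.139, 0.0, 1.654]
ft_force: [0.1, 0.3, -1.3]
opening: 0.629
grip_force: 30.0
```

```bash
python3 -c "
from h import *
s,d=env.calibration('scene'),env.calibration('side')
p,e=tri([ray(s,(310,242.5)),ray(d,(230,268.5))]);print(p+[1.9,1.5,2.5],e[0])
print(env.state()['eef_pos'])"
```

```text
[588.63535007 319.48323412  84.8869481 ] 1.2293685463665431
[455.47268135 111.28512212  97.91632122]
```

>>> carry_out(series=[[0,0,0.8,0],[0,0,0.95,0],[0,0,0.95,0],[0,0,0.95,0],[0,0,0.8,0]])

```text
t: 29.6
eef_pos: [455.7, 111.4, 323.6]
tcp_rot: [3.14, -0.0, 1.654]
ft_force: [0.7, 0.8, -2.7]
opening: 0.628
grip_force: 30.0
```

>>> carry_out(series=[[0.12,-0.4,0,0],[0.2,-0.7,0,0],[0.24,-0.84,0,0],[0.24,-0.84,0,0],[0.24,-0.84,0,0]])

```text
t: 30.1
eef_pos: [508.1, -71.3, 320.9]
tcp_rot: [3.141, 0.0, 1.655]
ft_force: [1.4, 0.8, -1.6]
opening: 0.624
grip_force: 30.0
```

>>> carry_out(series=[[0.24,-0.84,0,0],[0.24,-0.84,0,0],[0.24,-0.84,0,0],[0.24,-0.84,0,0],[0.24,-0.84,0,0]])

```text
t: 30.6
eef_pos: [568.1, -281.4, 320.7]
tcp_rot: [3.142, -0.0, 1.654]
ft_force: [0.9, 0.9, -2.0]
opening: 0.626
grip_force: 30.0
```

>>> carry_out(series=[[0.17,-0.56,0,0],[0,0,0,0],[0,0,0,0],[0,0,0,0],[0,0,0,0]])

```text
t: 31.1
eef_pos: [576.5, -306.6, 321.1]
tcp_rot: [3.141, 0.0, 1.655]
ft_force: [-0.7, -0.0, -1.2]
opening: 0.623
grip_force: 30.0
```

```bash
python3 - <<'E'
from chk import *
s=env.state();print(s['eef_pos'],s['tcp_rot'],s['joints'],s['ft_force'])
check(['brush','shaker','red','cream'],'6')
c=env.calibration('wrist');save('wrist','w6.png')
import math
f=.0764;R=np.array([[math.cos(f),-math.sin(f)],[math.sin(f),math.cos(f)]])
for q,z in(((-147,297),160),((-147,0),160),((-147,294),8),((-147,0),8),((-140,297),160),((147,0),250)):
    w=np.array([560.5,-367.4])+R@np.array(q);print(q,w,proj(c,(w[0],w[1],z)),proj(env.calibration('scene'),(w[0],w[1],z)))
E
```

```text
[ 576.5 -306.6  321.1] [3.1 0.  1.7] [-0.6  0.5  1.3  0.   1.4 -0.7] [-0.7 -0.  -1.2]
tcp [ 576.5 -306.8  321.1] 1.6551907291212855 F [ 0.1  0.1 -1.6] open 0.6283665652413906 t 31.2
brush  scene d=(0,0) 0.98  side d=(0,0) 0.99
shaker  scene d=(0,0) 0.99  side d=(0,0) 0.99
red  scene d=(-8,-3) 0.94  side d=(0,-9) 0.94
cream  scene d=(0,0) 0.99  side d=(0,0) 0.70
(-147, 297) [391.3 -82.5] [[ 80.2 -77.2]] [[235.9 150. ]]
(-147, 0) [ 413.9 -378.6] [[102.8 229.7]] [[170.8 129.9]]
(-147, 294) [391.5 -85.5] [[135.9 -21.7]] [[237.5 176.7]]
(-147, 0) [ 413.9 -378.6] [[148.  192.5]] [[177.5 156.7]]
(-140, 297) [398.2 -82. ] [[ 87.2 -78. ]] [[235.1 151.2]]
(147, 0) [ 707.1 -356.2] [[416.9 273.3]] [[118.4 161.7]]
```

View pics/w6.png

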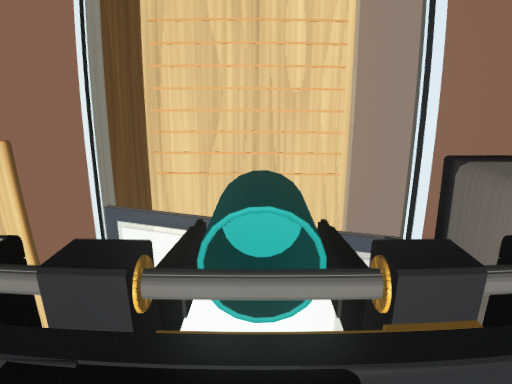

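The open door's leading edge crosses rows ~208-237, i.e. cupboard y' ≈ 20-26 mm. I'm shifting the layout to y' ≥ 80, so the gripper body clears the door.

>>> carry_out(series=[[0.12,0.23,0,0],[0.12,0.23,0,0],[0,0,-0.5,0],[0,0,-0.6,0],[0,0,-0.6,0]])

```text
t: 31.75
eef_pos: [589.1, -283.3, 235.0]
tcp_rot: [3.141, 0.0, 1.655]
ft_force: [1.1, -0.0, -0.9]
opening: 0.627
grip_force: 30.0
```

>>> carry_out(series=[[0,0,-0.6,0],[0,0,-0.6,0],[0,0,-0.6,0],[0,0,-0.6,0],[0,0,-0.5,0]])

```text
t: 32.25
eef_pos: [588.8, -283.3, 89.1]
tcp_rot: [-3.141, -0.001, 1.655]
ft_force: [-0.0, -0.2, -0.6]
opening: 0.628
grip_force: 30.0
```

>>> carry_out(series=[[0,0,-0.3,0],[0,0,-0.15,0],[0,0,-0.1,0],[0,0,0,0],[0,0,0,0]])

```text
t: 32.75
eef_pos: [589.0, -284.8, 64.1]
tcp_rot: [3.14, 0.001, 1.654]
ft_force: [1.2, -0.2, -1.9]
opening: 0.625
grip_force: 30.0
```

>>> carry_out(series=[[0,0,-0.05,0],[0,0,-0.05,0],[0,0,0,0],[0,0,0,0],[0,0,0,0]])

```text
t: 33.25
eef_pos: [588.5, -284.7, 58.2]
tcp_rot: [3.141, 0.0, 1.654]
ft_force: [-0.8, -0.0, -1.5]
opening: 0.628
grip_force: 30.0
```

>>> carry_out(series=[[0,0,-0.02,0],[0,0,0,0],[0,0,0,0],[0,0,0,0],[0,0,0,0]])

```text
t: 33.75
eef_pos: [588.6, -284.8, 57.5]
tcp_rot: [3.141, 0.0, 1.654]
ft_force: [-0.5, 0.1, 4.6]
opening: 0.626
grip_force: 30.0
```

>>> carry_out(series=[[0,0,0,0],[0,0,0,0],[0,0,0,0],[0,0,0,0],[0,0,0.1,0]], fingers=-0.75)

```text
t: 34.25
eef_pos: [588.2, -284.5, 61.7]
tcp_rot: [-3.141, -0.001, 1.654]
ft_force: [0.0, 0.4, 0.3]
opening: 0.872
grip_force: 0.0
```

>>> carry_out(series=[[0,0,0.4,0],[0,0,0.9,0],[0,0,0.9,0],[0,0,0.9,0],[0,0,0.9,0]])

```text
t: 34.75
eef_pos: [588.2, -284.5, 264.5]
tcp_rot: [3.141, 0.0, 1.654]
ft_force: [-0.1, 0.1, -0.1]
opening: 0.874
grip_force: 0.0
```

>>> carry_out(series=[[0,0,0.8,0],[0,0,0.5,0],[0,0.4,0,0],[0,0.8,0,0],[0,0.9,0,0]])

```text
t: 35.25
eef_pos: [587.8, -178.5, 326.3]
tcp_rot: [-3.141, -0.001, 1.653]
ft_force: [1.0, 0.7, -0.1]
opening: 0.877
grip_force: 0.0
```

>>> carry_out(series=[[-0.02,0.95,0,0],[-0.02,0.95,0,0],[-0.02,0.95,0,0],[-0.02,0.95,0,0],[-0.02,0.95,0,0]], fingers=-1)

```text
t: 35.75
eef_pos: [582.4, 60.3, 326.5]
tcp_rot: [-3.141, -0.0, 1.654]
ft_force: [0.7, 0.4, 0.2]
opening: 0.997
grip_force: 0.0
```

>>> carry_out(series=[[0,0.95,0,0],[0,0.9,0,0],[0,0.8,0,0],[0,0.6,0,0],[0,0.3,0,0]])

```text
t: 36.25
eef_pos: [582.4, 238.1, 326.2]
tcp_rot: [-3.14, -0.0, 1.657]
ft_force: [-0.7, -0.3, -0.1]
opening: 1.001
grip_force: 0.0
```

```bash
python3 - <<'E'
from chk import *
check(['brush','shaker','red','cream'],'7')
c=env.calibration('wrist');im=save('wrist','w7.png')
print(proj(c,[(583.5,236,84),(588.6,319.5,84),(464.2,246,124)]))
for l in('tumbler4','shaker'): print(l,[(np.array(r['position'])[::-1]*[512,384],r['conf']) for r in env.look_for('wrist',l)[:3]])
cv2.imwrite('pics/m7.png',np.hstack([im[:,:,::-1][:300],cv2.resize(cv2.imread('pics/scene_7.png')[100:260,90:240],(281,300))]))
E
```

```text
tcp [582.8 236.8 326.4] 1.656561956575691 F [ 0.1 -0.3 -0.2] open 0.9976417144619191 t 36.35
brush  scene d=(0,0) 0.98  side d=(0,0) 0.99
shaker  scene d=(0,0) 0.99  side d=(0,0) 0.99
red  scene d=(-8,-3) 0.94  side d=(0,-9) 0.94
cream  scene d=(0,0) 1.00  side d=(0,0) 0.71
[[261.7 162.7]
 [272.2  93.3]
 [155.4 151.3]]
tumbler4 [(array([267.6, 163.5]), 0.98), (array([275.2,  94.4]), 0.72)]
shaker [(array([164.3, 149.6]), 0.9)]
```

View pics/m7.png

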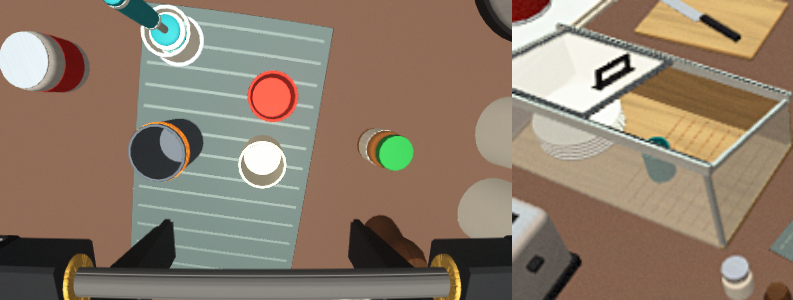

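Wrist view: cream rim (262,164), red rim (272,96), shaker (158,150), all near predictions. The scene crop shows the teal tumbler upright in the cupboard at (658,150). Grasping cream.

>>> carry_out(series=[[0.01,0,-0.5,0],[0,0,-0.9,0],[0,0,-0.9,0],[0,0,-0.9,0],[0,0,-0.8,0]])

```text
t: 37.0
eef_pos: [583.9, 233.5, 125.5]
tcp_rot: [-3.141, 0.0, 1.652]
ft_force: [1.0, 0.2, -0.2]
opening: 1.001
grip_force: 0.0
```

>>> carry_out(series=[[0,0,-0.6,0],[0,0,-0.4,0],[0,0,-0.3,0],[0,0,-0.12,0],[0,0,0,0]])

```text
t: 37.5
eef_pos: [584.2, 234.7, 56.0]
tcp_rot: [-3.141, 0.0, 1.654]
ft_force: [1.2, 0.5, 0.3]
opening: 0.999
grip_force: 0.0
```

>>> carry_out(series=[[0,0,0,0],[0,0,0,0],[0,0,0,0],[0,0,0,0],[0,0,0,0]], fingers=1)

```text
t: 38.0
eef_pos: [584.1, 235.4, 56.4]
tcp_rot: [3.141, -0.0, 1.654]
ft_force: [0.5, 0.8, 0.5]
opening: 0.639
grip_force: 0.0
```

>>> carry_out(series=[[0,0,0,0],[0,0,0,0],[0,0,0.1,0],[0,0,0.3,0],[0,0,0.5,0]])

```text
t: 38.5
eef_pos: [583.4, 235.1, 101.2]
tcp_rot: [-3.139, 0.001, 1.654]
ft_force: [1.0, -0.4, -1.0]
opening: 0.612
grip_force: 30.0
```

```bash
python3 - <<'E'
from chk import *
s=env.state();print(s['eef_pos'],s['opening'],s['grip_force'],s['moment'])
im=save('wrist','w8.png').astype(int)
for n,a in(('teal6',cv2.imread('pics/w6.png')[:,:,::-1].astype(int)),('now',im)):
    r=a[170:330,190:340]; bg=np.array([106,128,120])
    if n=='teal6': m=(r[:,:,1]-r[:,:,0]>50)
    else: m=(r[:,:,0]>130)&(r[:,:,0]-r[:,:,2]>10)
    ys,xs=np.nonzero(m);print(n,len(xs),xs.min()+190,xs.max()+190,ys.min()+170,ys.max()+170)
c=env.calibration('wrist');x,y,z=s['eef_pos']
print(proj(c,[(x,y,z+29),(x,y+30,z+29),(x,y-30,z+29),(x-30,y,z+29),(x+30,y,z+29)]))
print([(np.array(r['position'])[::-1]*[512,384],r['conf']) for r in env.look_for('wrist','tumbler4')[:3]])
E
```

```text
[583.4 235.1 101.2] 0.6123157310687706 29.963557035662234 [-0.1 -0.  -0.1]
teal6 4694 197 326 206 322
now 7494 190 339 170 329
[[256.5 261.3]
 [261.9 200.2]
 [251.8 315.6]
 [192.8 256.3]
 [319.7 265.8]]
[(array([264.9, 236.6]), 0.79), (array([283.5,  83.3]), 0.78)]
```

```bash
python3 - <<'E'
import cv2
for f in('w6','w8'):
    a=cv2.imread(f'pics/{f}.png')[:,:,::-1]
    print(f,'col 258:',[(y,*map(int,a[y,258])) for y in range(150,275,5)])
    print('row 262:',[(x,*map(int,a[262,x])) for x in list(range(184,216,4))+list(range(304,340,4))])
E
```

```text
w6 col 258: [(150, 211, 179, 128), (155, 212, 180, 128), (160, 211, 179, 127), (165, 210, 180, 126), (170, 158, 147, 107), (175, 37, 65, 60), (180, 33, 63, 58), (185, 31, 62, 57), (190, 30, 61, 58), (195, 30, 64, 60), (200, 25, 63, 58), (205, 25, 63, 60), (210, 46, 178, 171), (215, 49, 184, 175), (220, 48, 183, 176), (225, 46, 181, 174), (230, 47, 181, 174), (235, 45, 180, 172), (240, 45, 181, 172), (245, 45, 180, 172), (250, 44, 180, 172), (255, 44, 179, 171), (260, 17, 61, 60), (265, 19, 61, 59), (270, 42, 47, 45)]
row 262: [(184, 30, 32, 29), (188, 28, 32, 30), (192, 28, 31, 30), (196, 30, 54, 51), (200, 47, 174, 168), (204, 25, 65, 62), (208, 26, 61, 60), (212, 25, 61, 60), (304, 23, 70, 66), (308, 22, 69, 65), (312, 23, 71, 67), (316, 23, 69, 66), (320, 36, 151, 145), (324, 41, 168, 161), (328, 26, 29, 28), (332, 27, 28, 28), (336, 26, 28, 28)]
w8 col 258: [(150, 133, 146, 139), (155, 130, 147, 138), (160, 132, 148, 139), (165, 131, 149, 140), (170, 157, 172, 162), (175, 146, 136, 112), (180, 147, 138, 115), (185, 148, 139, 115), (190, 148, 139, 117), (195, 150, 142, 117), (200, 151, 143, 118), (205, 164, 158, 130), (210, 254, 255, 252), (215, 254, 255, 253), (220, 254, 255, 253), (225, 254, 255, 253), (230, 254, 255, 253), (235, 254, 255, 253), (240, 254, 255, 252), (245, 254, 255, 252), (250, 254, 255, 252), (255, 253, 254, 250), (260, 152, 146, 119), (265, 150, 142, 117), (270, 70, 74, 64)]
row 262: [(184, 31, 32, 28), (188, 34, 37, 31), (192, 38, 39, 34), (196, 39, 41, 35), (200, 254, 255, 251), (204, 246, 247, 229), (208, 141, 134, 109), (212, 141, 134, 108), (304, 167, 159, 131), (308, 167, 157, 131), (312, 166, 157, 131), (316, 168, 157, 131), (320, 254, 255, 251), (324, 234, 238, 212), (328, 41, 44, 36), (332, 41, 41, 35), (336, 39, 39, 33)]
```

The hold looks the same as the teal one did (rim at the same pixels). Carrying cream to slot B.

>>> carry_out(series=[[0,0,0.8,0],[0,0,0.95,0],[0,0,0.95,0],[0,0,0.95,0],[0,0,0.8,0]])

```text
t: 39.1
eef_pos: [583.8, 235.3, 326.4]
tcp_rot: [3.14, -0.0, 1.654]
ft_force: [1.2, 0.5, -2.2]
opening: 0.615
grip_force: 30.0
```

>>> carry_out(series=[[-0.1,-0.5,0,0],[-0.1,-0.7,0,0],[-0.12,-0.9,0,0],[-0.12,-0.9,0,0],[-0.12,-0.9,0,0]])

```text
t: 39.6
eef_pos: [555.3, 38.9, 323.6]
tcp_rot: [3.142, 0.0, 1.655]
ft_force: [0.4, -0.1, -1.6]
opening: 0.616
grip_force: 30.0
```

>>> carry_out(series=[[-0.12,-0.9,0,0],[-0.12,-0.9,0,0],[-0.12,-0.9,0,0],[-0.12,-0.9,0,0],[-0.12,-0.9,0,0]])

```text
t: 40.1
eef_pos: [525.3, -186.4, 323.6]
tcp_rot: [3.141, -0.0, 1.654]
ft_force: [0.4, -0.2, -1.6]
opening: 0.612
grip_force: 30.0
```

>>> carry_out(series=[[-0.12,-0.6,0,0],[-0.1,-0.37,0,0],[0,0,0,0],[0,0,0,0],[0,0,0,0]])

```text
t: 40.6
eef_pos: [515.1, -232.3, 323.6]
tcp_rot: [3.142, -0.0, 1.655]
ft_force: [0.5, 1.1, -2.6]
opening: 0.613
grip_force: 30.0
```

>>> carry_out(series=[[0,-0.02,-0.5,0],[0,0,-0.7,0],[0,0,-0.7,0],[0,0,-0.7,0],[0,0,-0.7,0]])

```text
t: 41.1
eef_pos: [515.3, -233.0, 157.7]
tcp_rot: [3.141, 0.0, 1.656]
ft_force: [1.5, -0.1, -2.0]
opening: 0.616
grip_force: 30.0
```

>>> carry_out(series=[[0,0,-0.7,0],[0,0,-0.6,0],[0,0,-0.4,0],[0,0,-0.15,0],[0,0,0,0]])

```text
t: 41.6
eef_pos: [515.1, -233.4, 65.7]
tcp_rot: [-3.141, -0.001, 1.655]
ft_force: [-0.6, -0.6, -2.0]
opening: 0.613
grip_force: 30.0
```

>>> carry_out(series=[[0,0,-0.05,0],[0,0,0,0],[0,0,0,0],[0,0,0,0],[0,0,0,0]])

```text
t: 42.1
eef_pos: [515.1, -234.3, 64.0]
tcp_rot: [3.141, 0.0, 1.654]
ft_force: [-0.2, -0.1, -1.5]
opening: 0.614
grip_force: 30.0
```

>>> carry_out(series=[[0,0,-0.05,0],[0,0,0,0],[0,0,0,0],[0,0,0,0],[0,0,0,0]])

```text
t: 42.6
eef_pos: [515.0, -234.1, 61.1]
tcp_rot: [3.142, -0.0, 1.654]
ft_force: [-0.1, -1.0, -3.0]
opening: 0.612
grip_force: 30.0
```

>>> carry_out(series=[[0,0,-0.03,0],[0,0,0,0],[0,0,0,0],[0,0,0,0],[0,0,0,0]])

```text
t: 43.1
eef_pos: [515.1, -234.3, 60.3]
tcp_rot: [3.141, 0.0, 1.654]
ft_force: [-1.3, 0.6, 6.8]
opening: 0.613
grip_force: 30.0
```

>>> carry_out(series=[[0,0,0,0],[0,0,0,0],[0,0,0,0],[0,0,0,0],[0,0,0.1,0]], fingers=-0.75)

```text
t: 43.6
eef_pos: [514.8, -234.0, 64.3]
tcp_rot: [-3.141, -0.001, 1.654]
ft_force: [0.7, -0.4, 0.9]
opening: 0.869
grip_force: 0.0
```

>>> carry_out(series=[[0,0,0.4,0],[0,0,0.9,0],[0,0,0.9,0],[0,0,0.9,0],[0,0,0.9,0]])

```text
t: 44.1
eef_pos: [514.7, -233.9, 267.0]
tcp_rot: [3.141, 0.0, 1.654]
ft_force: [0.0, 0.5, -0.1]
opening: 0.876
grip_force: 0.0
```

>>> carry_out(series=[[0,0,0.8,0],[0,0,0.4,0],[0.1,0.5,0,0],[0.1,0.8,0,0],[0.12,0.9,0,0]])

```text
t: 44.6
eef_pos: [530.8, -123.5, 325.0]
tcp_rot: [3.141, 0.0, 1.652]
ft_force: [0.8, -0.2, -0.5]
opening: 0.872
grip_force: 0.0
```

>>> carry_out(series=[[0.12,0.9,0,0],[0.12,0.9,0,0],[0.12,0.9,0,0],[0.12,0.9,0,0],[0.12,0.9,0,0]], fingers=-1)

```text
t: 45.1
eef_pos: [560.8, 102.7, 325.1]
tcp_rot: [3.141, 0.0, 1.654]
ft_force: [0.5, -0.1, 0.3]
opening: 1.001
grip_force: 0.0
```

>>> carry_out(series=[[0.12,0.9,0,0],[0.12,0.9,0,0],[0.12,0.9,0,0],[0.12,0.9,0,0],[0.07,0.74,0,0]])

```text
t: 45.6
eef_pos: [588.2, 320.2, 324.8]
tcp_rot: [3.142, -0.0, 1.655]
ft_force: [1.0, 0.3, 0.4]
opening: 1.004
grip_force: 0.0
```

```bash
python3 - <<'E'
from chk import *
check(['brush','shaker','red'],'9')
c=env.calibration('wrist');a=save('wrist','w9.png').astype(int)
m=((a[:,:,0]>120)&(a[:,:,1]<80)&(a[:,:,2]<80)).astype(np.uint8)
n,l,st,ce=cv2.connectedComponentsWithStats(m)
print([(st[i],ce[i]) for i in range(1,n) if st[i,4]>60])
print(proj(c,[(588.6,317.5,84),(588.6,317.5,18)]))
b=cv2.imread('pics/w7.png')[:,:,::-1].astype(int);m=((b[:,:,0]>120)&(b[:,:,1]<80)&(b[:,:,2]<80)).astype(np.uint8)
print([env.look_for('wrist','tumbler3')[:1]])
E
```

```text
tcp [587.9 321.8 324. ] 1.658033298768959 F [ 0.2 -0.7 -0.3] open 1.0014196583401556 t 45.7
brush  scene d=(0,0) 0.98  side d=(0,0) 0.99
shaker  scene d=(0,0) 0.75  side d=(0,0) 0.99
red  scene d=(-8,-3) 0.94  side d=(0,-9) 0.94
[(array([241, 137,  27,  19, 108], dtype=int32), array([252.1, 143.6])), (array([242, 151,  42,  38, 303], dtype=int32), array([272.1, 175.9]))]
[[261.4 166. ]
 [261.4 157.4]]
[[{'position': [0.4227, 0.5148], 'conf': 0.62}]]
```

>>> carry_out(series=[[0.01,-0.03,-0.5,0],[0,0,-0.9,0],[0,0,-0.9,0],[0,0,-0.9,0],[0,0,-0.8,0]])

```text
t: 46.3
eef_pos: [588.8, 314.6, 123.3]
tcp_rot: [-3.141, 0.0, 1.653]
ft_force: [0.4, -0.2, -0.6]
opening: 1.002
grip_force: 0.0
```

>>> carry_out(series=[[0,0,-0.6,0],[0,0,-0.4,0],[0,0,-0.25,0],[0,0,-0.12,0],[0,0,0,0]])

```text
t: 46.8
eef_pos: [589.2, 315.8, 56.4]
tcp_rot: [3.142, 0.0, 1.654]
ft_force: [-0.9, 0.8, 1.0]
opening: 0.997
grip_force: 0.0
```

>>> carry_out(series=[[0,0,0,0],[0,0,0,0],[0,0,0,0],[0,0,0,0],[0,0,0,0]], fingers=1)

```text
t: 47.3
eef_pos: [589.0, 316.4, 56.4]
tcp_rot: [3.141, -0.0, 1.654]
ft_force: [-1.2, -1.3, 0.6]
opening: 0.636
grip_force: 27.2
```

>>> carry_out(series=[[0,0,0,0],[0,0,0,0],[0,0,0.1,0],[0,0,0.3,0],[0,0,0.5,0]])

```text
t: 47.8
eef_pos: [588.4, 316.0, 101.0]
tcp_rot: [-3.139, 0.001, 1.654]
ft_force: [0.5, 0.2, -1.1]
opening: 0.632
grip_force: 30.0
```

>>> carry_out(series=[[0,0,0.8,0],[0,0,0.95,0],[0,0,0.95,0],[0,0,0.95,0],[0,0,0.8,0]])

```text
t: 48.3
eef_pos: [588.6, 316.2, 327.9]
tcp_rot: [3.139, -0.001, 1.654]
ft_force: [1.2, 0.2, -2.4]
opening: 0.634
grip_force: 30.0
```

```bash
python3 - <<'E'
from chk import *
check(['brush','shaker'])
c=env.calibration('wrist');a=save('wrist','w10.png')
print('col 258:',[(y,*map(int,a[y,258])) for y in range(160,270,10)])
print('row 262:',[(x,*map(int,a[262,x])) for x in list(range(184,216,4))+list(range(304,340,4))])
E
```

```text
tcp [589.9 316.8 331.2] 1.654338127727513 F [ 0.4  0.6 -2.4] open 0.6352957664771217 t 48.4
brush  scene d=(0,0) 0.98  side d=(0,0) 0.99
shaker  scene d=(0,0) 0.69  side d=(0,0) 0.99
col 258: [(160, 153, 170, 164), (170, 128, 41, 34), (180, 130, 38, 31), (190, 133, 36, 29), (200, 138, 35, 28), (210, 255, 101, 75), (220, 255, 97, 72), (230, 255, 94, 70), (240, 255, 95, 71), (250, 255, 94, 70), (260, 137, 32, 23)]
row 262: [(184, 34, 24, 27), (188, 37, 27, 26), (192, 41, 29, 28), (196, 40, 25, 26), (200, 254, 85, 62), (204, 247, 72, 55), (208, 127, 32, 26), (212, 130, 35, 28), (304, 149, 35, 28), (308, 149, 37, 29), (312, 148, 35, 28), (316, 147, 36, 27), (320, 254, 85, 63), (324, 254, 82, 59), (328, 46, 27, 26), (332, 45, 28, 28), (336, 43, 28, 27)]
```

>>> carry_out(series=[[-0.02,-0.5,0,0],[-0.02,-0.7,0,0],[-0.02,-0.9,0,0],[-0.02,-0.9,0,0],[-0.02,-0.9,0,0]])

```text
t: 48.95
eef_pos: [583.1, 119.7, 322.5]
tcp_rot: [-3.139, 0.0, 1.655]
ft_force: [0.8, 0.8, -2.0]
opening: 0.641
grip_force: 30.0
```

>>> carry_out(series=[[-0.02,-0.9,0,0],[-0.02,-0.9,0,0],[-0.02,-0.9,0,0],[0,-0.9,0,0],[0,-0.9,0,0]])

```text
t: 49.45
eef_pos: [580.1, -105.3, 322.7]
tcp_rot: [-3.14, -0.001, 1.654]
ft_force: [0.1, 0.4, -1.9]
opening: 0.634
grip_force: 30.0
```

>>> carry_out(series=[[0,-0.7,0,0],[0,-0.5,0,0],[0,-0.2,0,0],[0,0,0,0],[0,0,0,0]])

```text
t: 49.95
eef_pos: [580.8, -172.8, 323.2]
tcp_rot: [-3.141, -0.001, 1.654]
ft_force: [0.4, 0.1, -2.1]
opening: 0.641
grip_force: 30.0
```

>>> carry_out(series=[[0,0,-0.5,0],[0,0,-0.7,0],[0,0,-0.7,0],[0,0,-0.7,0],[0,0,-0.7,0]])

```text
t: 50.45
eef_pos: [581.0, -171.9, 157.6]
tcp_rot: [3.141, -0.0, 1.656]
ft_force: [0.5, -1.1, -0.3]
opening: 0.632
grip_force: 30.0
```

>>> carry_out(series=[[0,0,-0.7,0],[0,0,-0.6,0],[0,0,-0.4,0],[0,0,-0.15,0],[0,0,0,0]])

```text
t: 50.95
eef_pos: [581.0, -172.6, 65.7]
tcp_rot: [-3.141, -0.001, 1.655]
ft_force: [0.0, 0.3, -1.9]
opening: 0.635
grip_force: 30.0
```

>>> carry_out(series=[[0,0,-0.05,0],[0,0,-0.04,0],[0,0,0,0],[0,0,0,0],[0,0,0,0]])

```text
t: 51.45
eef_pos: [581.1, -173.8, 62.0]
tcp_rot: [3.141, 0.0, 1.654]
ft_force: [-0.2, -0.3, -0.9]
opening: 0.632
grip_force: 30.0
```

>>> carry_out(series=[[0,0,-0.03,0],[0,0,0,0],[0,0,0,0],[0,0,0,0],[0,0,0,0]])

```text
t: 51.95
eef_pos: [581.1, -173.7, 60.4]
tcp_rot: [3.141, 0.0, 1.654]
ft_force: [-2.2, -1.1, 3.5]
opening: 0.634
grip_force: 30.0
```

>>> carry_out(series=[[0,0,0,0],[0,0,0,0],[0,0,0,0],[0,0,0,0],[0,0,0.1,0]], fingers=-0.75)

```text
t: 52.45
eef_pos: [580.7, -173.5, 64.8]
tcp_rot: [-3.141, -0.001, 1.654]
ft_force: [1.1, -0.6, 0.7]
opening: 0.873
grip_force: 0.0
```

>>> carry_out(series=[[0,0,0.4,0],[0,0,0.9,0],[0,0,0.9,0],[0,0,0.9,0],[0,0,0.9,0]])

```text
t: 52.95
eef_pos: [580.7, -173.5, 267.5]
tcp_rot: [3.141, 0.0, 1.654]
ft_force: [0.6, 0.1, 0.3]
opening: 0.879
grip_force: 0.0
```

>>> carry_out(series=[[0,0,0.8,0],[0,0,0.4,0],[-0.2,0.5,0,0],[-0.2,0.7,0,0],[-0.2,0.8,0,0]])

```text
t: 53.45
eef_pos: [550.3, -73.1, 325.5]
tcp_rot: [3.141, 0.0, 1.653]
ft_force: [0.4, 0.5, 0.2]
opening: 0.872
grip_force: 0.0
```

>>> carry_out(series=[[-0.2,0.8,0,0],[-0.2,0.8,0,0],[-0.2,0.8,0,0],[-0.2,0.8,0,0],[-0.2,0.8,0,0]], fingers=-1)

```text
t: 53.95
eef_pos: [500.2, 127.8, 325.7]
tcp_rot: [3.141, -0.0, 1.654]
ft_force: [1.0, -0.2, 0.3]
opening: 1.002
grip_force: 0.0
```

>>> carry_out(series=[[-0.2,0.8,0,0],[-0.2,0.7,0,0],[-0.2,0.6,0,0],[-0.14,0.3,0,0],[0,0,0,0]])

```text
t: 54.45
eef_pos: [463.0, 247.9, 325.5]
tcp_rot: [3.141, -0.0, 1.657]
ft_force: [-0.7, -0.5, 0.7]
opening: 1.0
grip_force: 0.0
```

```bash
python3 - <<'E'
from chk import *
check(['brush','shaker'],'11')
c=env.calibration('wrist');a=save('wrist','w11.png').astype(int)
print(proj(c,[(464.2,246,124)]))
m=((a[:,:,0]>140)&(a[:,:,0]-a[:,:,2]>90)&(a[:,:,1]>60)).astype(np.uint8)
n,l,st,ce=cv2.connectedComponentsWithStats(m)
print([(st[i]) for i in range(1,n) if st[i,4]>30])
print(env.look_for('wrist','shaker')[:1])
E
```

```text
tcp [463.9 246.2 325.4] 1.6550528514330904 F [ 0.7  0.  -0.3] open 0.998768478880089 t 54.55
brush  scene d=(0,0) 0.98  side d=(0,0) 0.99
shaker  scene d=(0,0) 0.99  side d=(0,0) 0.99
[[261.2 168.6]]
[array([232, 139,  60,  34, 167], dtype=int32), array([454, 148,  24,  34, 245], dtype=int32), array([437, 255,   5,  11,  39], dtype=int32), array([ 63, 261,  16,  50, 248], dtype=int32), array([439, 260,  22,  51, 321], dtype=int32)]
[{'position': [0.4362, 0.5109], 'conf': 0.9}]
```

>>> carry_out(series=[[0,0,-0.5,0],[0,0,-0.8,0],[0,0,-0.8,0],[0,0,-0.8,0],[0,0,-0.7,0]])

```text
t: 55.15
eef_pos: [464.2, 245.2, 143.6]
tcp_rot: [-3.141, 0.0, 1.653]
ft_force: [1.0, 0.5, -0.4]
opening: 1.002
grip_force: 0.0
```

>>> carry_out(series=[[0,0,-0.5,0],[0,0,-0.3,0],[0,0,-0.2,0],[0,0,0,0],[0,0,0,0]])

```text
t: 55.65
eef_pos: [464.5, 246.1, 95.7]
tcp_rot: [3.141, -0.0, 1.654]
ft_force: [0.7, -0.4, 0.3]
opening: 1.001
grip_force: 0.0
```

>>> carry_out(series=[[0,0,0,0],[0,0,0,0],[0,0,0,0],[0,0,0,0],[0,0,0,0]], fingers=1)

```text
t: 56.15
eef_pos: [464.0, 246.4, 95.4]
tcp_rot: [3.141, -0.0, 1.654]
ft_force: [-0.9, 0.5, 3.4]
opening: 0.682
grip_force: 30.0
```

>>> carry_out(series=[[0,0,0,0],[0,0,0,0],[0,0,0,0],[0,0,0.2,0],[0,0,0.4,0]])

```text
t: 56.65
eef_pos: [463.3, 246.0, 124.6]
tcp_rot: [-3.139, 0.001, 1.654]
ft_force: [0.3, -0.1, -1.8]
opening: 0.686
grip_force: 30.0
```

>>> carry_out(series=[[0,0,0.8,0],[0,0,0.95,0],[0,0,0.95,0],[0,0,0.95,0],[0,0,0.8,0]])

```text
t: 57.15
eef_pos: [463.6, 246.2, 350.8]
tcp_rot: [3.14, -0.0, 1.654]
ft_force: [0.9, 0.4, -3.0]
opening: 0.683
grip_force: 30.0
```

```bash
python3 - <<'E'
from chk import *
check(['brush'],'12')
c=env.calibration('wrist');a=save('wrist','w12.png');x,y,z=env.state()['eef_pos']
print(proj(c,[(x,y,z+29),(x-33,y,z+29),(x+33,y,z+29),(x,y+33,z+29)]))
for cc in('scene','side'):
  print(cc,proj(env.calibration(cc),(x,y,z-30)),env.look_for(cc,'shaker')[:1])
print('col 258:',[(y,*map(int,a[y,258])) for y in range(150,270,8)])
E
```

```text
tcp [465.  246.7 353.2] 1.6543452685758295 F [ 0.3 -0.9 -2.3] open 0.6845935995887145 t 57.25
brush  scene d=(0,0) 0.98  side d=(0,1) 0.77
[[259.4 262.4]
 [188.5 257. ]
 [329.5 267.2]
 [265.6 194.1]]
scene [[312.1 161.4]] [{'position': [0.4362, 0.6049], 'conf': 0.67}]
side [[288.1 172.3]] [{'position': [0.4328, 0.5648], 'conf': 0.7}]
col 258: [(150, 152, 172, 166), (158, 54, 57, 59), (166, 54, 56, 59), (174, 50, 53, 57), (182, 51, 54, 56), (190, 255, 202, 62), (198, 54, 55, 57), (206, 140, 148, 159), (214, 154, 165, 173), (222, 154, 164, 171), (230, 152, 162, 171), (238, 49, 52, 56), (246, 49, 54, 57), (254, 48, 51, 57), (262, 47, 52, 56)]
```

>>> carry_out(series=[[0.08,-0.4,0,0],[0.08,-0.7,0,0],[0.09,-0.9,0,0],[0.09,-0.9,0,0],[0.09,-0.9,0,0]])

```text
t: 57.9
eef_pos: [484.8, 54.8, 345.8]
tcp_rot: [-3.138, -0.0, 1.655]
ft_force: [0.7, 0.4, -2.5]
opening: 0.686
grip_force: 30.0
```

>>> carry_out(series=[[0.09,-0.9,0,0],[0.09,-0.9,0,0],[0.09,-0.9,0,0],[0.08,-0.6,0,0],[0.08,-0.4,0,0]])

```text
t: 58.4
eef_pos: [506.4, -130.8, 345.5]
tcp_rot: [-3.138, -0.001, 1.652]
ft_force: [0.6, 0.2, -1.5]
opening: 0.689
grip_force: 30.0
```

>>> carry_out(series=[[0,0,0,0],[0,0,0,0],[0,0,0,0],[0,0,-0.3,0],[0,0,-0.4,0]])

```text
t: 58.9
eef_pos: [507.1, -127.6, 312.8]
tcp_rot: [3.14, 0.001, 1.656]
ft_force: [0.0, -0.3, -2.4]
opening: 0.682
grip_force: 30.0
```

>>> carry_out(series=[[0,-0.02,-0.6,0],[0,0,-0.7,0],[0,0,-0.7,0],[0,0,-0.7,0],[0,0,-0.6,0]])

```text
t: 59.4
eef_pos: [506.6, -128.4, 146.1]
tcp_rot: [-3.141, -0.0, 1.656]
ft_force: [0.7, 0.2, -2.5]
opening: 0.683
grip_force: 30.0
```

>>> carry_out(series=[[0,0,-0.4,0],[0,0,-0.3,0],[0,0,-0.1,0],[0,0,0,0],[0,0,0,0]])

```text
t: 59.9
eef_pos: [507.4, -129.4, 108.4]
tcp_rot: [3.141, 0.0, 1.655]
ft_force: [0.3, -0.4, -2.8]
opening: 0.685
grip_force: 30.0
```

>>> carry_out(series=[[0,0,-0.08,0],[0,0,-0.06,0],[0,0,0,0],[0,0,0,0],[0,0,0,0]])

```text
t: 60.4
eef_pos: [507.1, -129.7, 100.8]
tcp_rot: [3.141, 0.0, 1.654]
ft_force: [0.4, 0.8, -2.2]
opening: 0.686
grip_force: 30.0
```

>>> carry_out(series=[[0,0,-0.04,0],[0,0,0,0],[0,0,0,0],[0,0,0,0],[0,0,0,0]])

```text
t: 60.9
eef_pos: [507.2, -129.8, 99.4]
tcp_rot: [3.141, 0.001, 1.654]
ft_force: [-2.6, -0.1, 6.3]
opening: 0.685
grip_force: 30.0
```

>>> carry_out(series=[[0,0,0,0],[0,0,0,0],[0,0,0,0],[0,0,0,0],[0,0,0.1,0]], fingers=-0.85)

```text
t: 61.4
eef_pos: [506.8, -129.6, 103.4]
tcp_rot: [-3.141, -0.0, 1.654]
ft_force: [0.4, 0.2, -0.5]
opening: 0.922
grip_force: 0.0
```

>>> carry_out(series=[[0,0,0.4,0],[0,0,0.9,0],[0,0,0.9,0],[0,0,0.9,0],[0,0,0.9,0]])

```text
t: 61.9
eef_pos: [506.6, -129.5, 306.0]
tcp_rot: [3.141, 0.0, 1.654]
ft_force: [0.8, -0.7, 0.4]
opening: 0.927
grip_force: 0.0
```

>>> carry_out(series=[[0,0,0.7,0],[0.05,-0.45,0,-1],[0.05,-0.45,0,-1],[0.05,-0.45,0,-1],[0.05,-0.45,0,-1]])

```text
t: 62.4
eef_pos: [516.9, -220.4, 339.1]
tcp_rot: [3.141, 0.0, 1.231]
ft_force: [-0.2, 0.4, -0.3]
opening: 0.926
grip_force: 0.0
```

>>> carry_out(series=[[0.05,-0.45,0,-1],[0.05,-0.45,0,-1],[0.05,-0.45,0,-1],[0.05,-0.45,0,-1],[0.05,-0.45,0,-1]])

```text
t: 62.9
eef_pos: [529.4, -333.0, 339.0]
tcp_rot: [3.141, -0.0, 0.707]
ft_force: [-0.1, 0.2, 0.3]
opening: 0.926
grip_force: 0.0
```

>>> carry_out(series=[[0.05,-0.45,0,-1],[0.05,-0.35,0,-1],[0.04,0,0,-1],[0,0,0,-1],[0,0,0,-1]], fingers=0)

```text
t: 63.4
eef_pos: [536.4, -372.2, 338.7]
tcp_rot: [-3.141, 0.0, 0.184]
ft_force: [-0.3, 0.2, 0.6]
opening: 0.561
grip_force: 0.0
```

>>> carry_out(series=[[0,0,0,-1],[0,0,0,0],[0,0,0,0],[0,0,0,0],[0,0,0,0]])

```text
t: 63.9
eef_pos: [536.5, -372.1, 338.7]
tcp_rot: [3.141, 0.0, 0.085]
ft_force: [0.2, -0.1, 0.2]
opening: 0.504
grip_force: 0.0
```

```bash
python3 - <<'E'
from chk import *
check(['brush'],'13')
c=env.calibration('wrist');a=save('wrist','w13.png').astype(int)
print(proj(c,[(539,-396.5,230),(539-45,-400,217)]))
for r in(150,190,220): print(r,[ (x,int(a[r,x].sum())) for x in range(225,295,5)])
s,d=env.calibration('scene'),env.calibration('side')
Q=dict(tumbler1=(589,-282.5,48),tumbler4=(515,-233.5,48),tumbler3=(581,-171,48),shaker=(507,-130,68))
for k,p in Q.items():
    print(k,[(n,proj(env.calibration(n),p)[0],[(np.array(r['position'])[::-1]*[512,384],r['conf']) for r in env.look_for(n,k)[:4]]) for n in('scene','side')])
E
```

```text
tcp [ 536.5 -372.1  338.7] 0.08428701345937673 F [ 0.1 -0.2 -1. ] open 0.5013970297219397 t 64.0
brush  scene d=(0,0) 0.98  side d=(0,1) 0.76
[[290.3 189.5]
 [287.7 233.5]]
150 [(225, 432), (230, 208), (235, 212), (240, 203), (245, 382), (250, 637), (255, 637), (260, 692), (265, 691), (270, 690), (275, 683), (280, 134), (285, 116), (290, 129)]
190 [(225, 468), (230, 468), (235, 210), (240, 209), (245, 232), (250, 650), (255, 650), (260, 694), (265, 694), (270, 694), (275, 380), (280, 132), (285, 119), (290, 133)]
220 [(225, 419), (230, 424), (235, 208), (240, 208), (245, 202), (250, 645), (255, 650), (260, 693), (265, 693), (270, 694), (275, 131), (280, 106), (285, 127), (290, 125)]
tumbler1 [('scene', array([168.2, 185.2]), [(array([189.7, 174.9]), 0.47)]), ('side', array([251.1, 154. ]), [(array([255.7, 142.2]), 0.55)])]
tumbler4 [('scene', array([189.3, 177.2]), [(array([189.7, 174.9]), 0.47)]), ('side', array([270.4, 162.1]), [(array([255.7, 142.2]), 0.55)])]
tumbler3 [('scene', array([192.4, 194.1]), [(array([189.7, 174.9]), 0.47)]), ('side', array([250.6, 170.4]), [(array([255.7, 142.2]), 0.55)])]
shaker [('scene', array([211.4, 181.7]), []), ('side', array([271.5, 173.3]), [(array([258.3, 144.7]), 0.41)])]
```

>>> carry_out(series=[[0.05,-0.48,0,0],[0,0,0,0],[0,0,-0.3,0],[0,0,-0.3,0],[0,0,-0.3,0]])

```text
t: 64.95
eef_pos: [538.9, -395.8, 293.1]
tcp_rot: [-3.142, -0.0, 0.083]
ft_force: [0.0, -0.3, -0.6]
opening: 0.498
grip_force: 0.0
```

>>> carry_out(series=[[0,0,-0.4,0],[0,0,-0.5,0],[0,0,-0.4,0],[0,0,-0.3,0],[0,0,0,0]])

```text
t: 65.45
eef_pos: [538.4, -395.2, 211.6]
tcp_rot: [-3.139, 0.003, 0.084]
ft_force: [0.6, -0.8, 0.5]
opening: 0.499
grip_force: 0.0
```

>>> carry_out(series=[[0,0,0,0],[0,0,0,0],[0,0,0,0],[0,0,0,0],[0,0,0,0]], fingers=1)

```text
t: 65.95
eef_pos: [539.1, -396.2, 214.0]
tcp_rot: [3.141, -0.0, 0.083]
ft_force: [-1.0, 4.0, 1.0]
opening: 0.139
grip_force: 3.2
```

>>> carry_out(series=[[0,0,0,0],[0,0,0,0],[0,0,0,0],[0,0,0,0],[0,0,0,0]])

```text
t: 66.45
eef_pos: [539.0, -396.1, 214.0]
tcp_rot: [3.141, -0.0, 0.083]
ft_force: [-1.2, 1.7, 5.8]
opening: 0.131
grip_force: 30.0
```

```bash
python3 - <<'E'
from chk import *
check(['brush'],'14')
im=cv2.imread('pics/scene_14.png')[:,:,::-1];im2=cv2.imread('pics/side_14.png')[:,:,::-1]
Q=dict(teal=(589,-282.5,88),cream=(515,-233.5,88),red=(581,-171,88),shaker=(507,-130,128))
for k,(x,y,z) in Q.items():
    o=k
    for n,i in(('scene',im),('side',im2)):
        c=env.calibration(n)
        for dz in(0,-25,-45): 
            u,v=proj(c,(x+(14 if n=='scene' else 0),y+(28 if n=='side' else 20),z+dz))[0].astype(int); o+=f' {n}{i[v,u].tolist()}'
    print(o)
E
```

```text
tcp [ 539. -396.  214.] 0.08345386867881843 F [-0.9  2.6  6.8] open 0.12680451347915747 t 66.55
brush  scene d=(0,0) 0.98  side d=(0,1) 0.76
teal scene[151, 143, 134] scene[112, 127, 119] scene[115, 128, 121] side[151, 154, 139] side[144, 152, 141] side[179, 134, 120]
cream scene[163, 151, 123] scene[150, 134, 112] scene[221, 39, 21] side[152, 150, 141] side[156, 152, 141] side[173, 150, 126]
red scene[151, 146, 133] scene[132, 128, 117] scene[130, 127, 114] side[186, 135, 121] side[179, 135, 122] side[177, 130, 119]
shaker scene[227, 243, 233] scene[132, 106, 87] scene[105, 103, 98] side[156, 150, 142] side[165, 145, 132] side[148, 142, 134]
```

>>> carry_out(series=[[-0.008,0.1,0,0],[-0.016,0.2,0,0],[-0.024,0.3,0,0],[-0.032,0.4,0,0],[-0.031,0.4,0,0]])

```text
t: 67.05
eef_pos: [533.7, -326.0, 214.0]
tcp_rot: [3.14, -0.001, 0.083]
ft_force: [3.1, -1.9, 4.1]
opening: 0.133
grip_force: 30.0
```

>>> carry_out(series=[[-0.031,0.4,0,0],[-0.031,0.4,0,0],[-0.031,0.4,0,0],[-0.031,0.4,0,0],[-0.031,0.4,0,0]])

```text
t: 67.55
eef_pos: [525.9, -224.8, 214.0]
tcp_rot: [3.141, -0.001, 0.084]
ft_force: [3.8, -2.2, 4.5]
opening: 0.13
grip_force: 30.0
```

>>> carry_out(series=[[-0.028,0.36,0,0],[-0.028,0.36,0,0],[-0.023,0.3,0,0],[-0.019,0.25,0,0],[-0.019,0.25,0,0]])

```text
t: 68.05
eef_pos: [520.1, -149.0, 214.0]
tcp_rot: [3.141, -0.001, 0.084]
ft_force: [3.0, -1.7, 5.3]
opening: 0.13
grip_force: 30.0
```

>>> carry_out(series=[[-0.008,0.1,0,0],[-0.008,0.1,0,0],[0,0,0,0],[0,0,0,0],[0,0,0,0]])

```text
t: 68.55
eef_pos: [519.3, -139.0, 213.9]
tcp_rot: [-3.141, -0.001, 0.084]
ft_force: [3.3, 1.1, 7.1]
opening: 0.13
grip_force: 30.0
```

>>> carry_out(series=[[-0.006,0.08,0,0],[-0.006,0.08,0,0],[0,0,0,0],[0,0,0,0],[0,0,0,0]])

```text
t: 69.05
eef_pos: [518.7, -131.1, 213.9]
tcp_rot: [-3.141, -0.001, 0.084]
ft_force: [3.7, 1.4, 6.4]
opening: 0.129
grip_force: 30.0
```

>>> carry_out(series=[[-0.003,0.04,0,0],[-0.003,0.04,0,0],[0,0,0,0],[0,0,0,0],[0,0,0,0]])

```text
t: 69.55
eef_pos: [518.5, -127.2, 214.0]
tcp_rot: [-3.142, -0.001, 0.084]
ft_force: [3.4, 1.1, 5.9]
opening: 0.128
grip_force: 30.0
```

>>> carry_out(series=[[-0.003,0.04,0,0],[0,0.02,0,0],[0,0,0,0],[0,0,0,0],[0,0,0,0]])

```text
t: 70.05
eef_pos: [518.5, -126.7, 214.0]
tcp_rot: [3.137, -0.001, 0.084]
ft_force: [1.6, -15.3, 4.0]
opening: 0.128
grip_force: 30.0
```

>>> carry_out(series=[[0,0,0,0],[0,0,0,0],[0,0,0,0],[0,0,0,0],[0,0,0,0]], fingers=-0.1)

```text
t: 70.55
eef_pos: [517.8, -124.8, 213.5]
tcp_rot: [-3.141, 0.001, 0.084]
ft_force: [-0.3, 0.3, 0.0]
opening: 0.493
grip_force: 0.0
```

>>> carry_out(series=[[0,0,0.2,0],[0,0,0.4,0],[0,0,0.6,0],[0,0,0.6,0],[0,0,0.6,0]])

```text
t: 71.05
eef_pos: [517.8, -125.0, 335.7]
tcp_rot: [3.141, -0.0, 0.083]
ft_force: [0.2, 0.3, -0.2]
opening: 0.547
grip_force: 0.0
```

>>> carry_out(series=[[0,0.4,0,0],[0,0.8,0.3,0],[0,0.8,0.3,0],[0,0.8,0,0],[0,0.4,0,0]])

```text
t: 71.55
eef_pos: [517.6, 37.4, 365.0]
tcp_rot: [-3.141, -0.002, 0.085]
ft_force: [0.4, 0.0, 0.5]
opening: 0.552
grip_force: 0.0
```

```bash
python3 - <<'E'
from chk import *
check(['brush'],'15')
ref=cv2.imread('pics/scene0.png');now=cv2.imread('pics/scene_15.png')
# handle (door) shift vs first picture
def sh(n,u,v,w,h,m=8):
    r=cv2.imread(f'pics/{n}0.png');a=cv2.imread(f'pics/{n}_15.png')
    q=cv2.matchTemplate(a[v-h-m:v+h+m,u-w-m:u+w+m],r[v-h:v+h,u-w:u+w],5);_,s,_,l=cv2.minMaxLoc(q);return l[0]-m,l[1]-m,round(s,2)
print('handle',sh('scene',205,157,10,10),sh('side',268,131,16,10))
for n,T in dict(soap=(375,273),spice=(275,277),salt=(209,248),mug=(395,243),tin=(346,190),mill=(233,265)).items(): print(n,sh('scene',*T,8,9))
Q=dict(teal=(589,-282.5),cream=(515,-233.5),red=(581,-171),shaker=(507,-130))
for n in('scene','side'):
    a=cv2.imread(f'pics/{n}_15.png');c=env.calibration(n)
    hsv=cv2.cvtColor(a,cv2.COLOR_BGR2HSV).astype(int)
    box=(slice(140,215),slice(140,240)) if n=='scene' else (slice(120,200),slice(215,310))
    H,S=hsv[box][...,0],hsv[box][...,1]
    ref=cv2.imread(f'pics/{n}0.png')[box].astype(int);d=np.abs(a[box].astype(int)-ref).sum(2)>40
    for k,m in(('teal',(H>75)&(H<105)&(S>40)&d),('red',((H<6)|(H>174))&(S>110)&d),('dark',(a[box].sum(2)<330)&d)):
        ys,xs=np.nonzero(m);
        if len(xs)>5: print(n,k,len(xs),'cols',np.percentile(xs,[2,98])+box[1].start,'rows',np.percentile(ys,[2,98])+box[0].start)
    for k,(x,y) in Q.items():
        hh=120 if k=='shaker' else 80
        print('  pred',k,proj(c,[(x,y,8+hh),(x,y,8)]).round().tolist())
E
```

```text
tcp [517.7  37.  364.6] 0.0864433132656015 F [-1.2 -0.5  0.2] open 0.5489950447345291 t 71.65
brush  scene d=(0,0) 0.98  side d=(0,1) 0.77
handle (1, 0, 0.97) (0, 1, 0.96)
soap (0, 0, 0.98)
spice (0, 0, 1.0)
salt (0, 0, 1.0)
mug (0, 0, 0.97)
tin (0, 0, 0.99)
mill (0, 0, 0.96)
scene teal 15 cols [141.1 199.4] rows [140.6 187.9]
scene dark 560 cols [147.2 231.8] rows [143.2 199. ]
  pred teal [[166.0, 178.0], [170.0, 192.0]]
  pred cream [[188.0, 170.0], [191.0, 184.0]]
  pred red [[191.0, 187.0], [194.0, 201.0]]
  pred shaker [[210.0, 171.0], [213.0, 192.0]]
side dark 82 cols [229.6 283.4] rows [125.6 143. ]
  pred teal [[251.0, 145.0], [251.0, 163.0]]
  pred cream [[271.0, 152.0], [270.0, 171.0]]
  pred red [[251.0, 161.0], [250.0, 180.0]]
  pred shaker [[272.0, 158.0], [271.0, 188.0]]
```

>>> carry_out(series=[[-0.2,0.8,0,0],[-0.3,0.8,0,0],[-0.5,0.8,0,0],[-0.6,0.8,0,0],[-0.6,0.8,0,0]])

```text
t: 72.15
eef_pos: [407.1, 235.3, 364.1]
tcp_rot: [3.141, -0.0, 0.082]
ft_force: [0.8, 0.7, -0.1]
opening: 0.551
grip_force: 0.0
```

>>> carry_out(series=[[-0.7,0.8,0,0],[-0.7,0.8,0,0],[-0.8,0.7,0,0],[-0.8,0.6,0,0],[-0.4,0.4,0,0]])

```text
t: 72.65
eef_pos: [242.4, 393.8, 364.3]
tcp_rot: [-3.141, -0.0, 0.085]
ft_force: [1.3, -0.2, 0.8]
opening: 0.549
grip_force: 0.0
```

```bash
python3 - <<'E'
from chk import *
check(['brush'],'16')
Q=dict(tumbler1=(589,-282.5),tumbler4=(515,-233.5),tumbler3=(581,-171),shaker=(507,-130))
for n in('scene','side'):
    a=cv2.imread(f'pics/{n}_16.png').astype(int);r=cv2.imread(f'pics/{n}0.png').astype(int);c=env.calibration(n)
    for k,(x,y) in Q.items():
        hh=120 if k=='shaker' else 80
        o=k+' '+n
        for z in (8+hh+25,8+hh-8,8+hh/2,14):
            u,v=proj(c,(x,y,z))[0].round().astype(int);o+=f' z{z:.0f}@{u},{v} {a[v,u,::-1].tolist()}<-{r[v,u,::-1].tolist()}'
        print(o)
    for l in('tumbler1','shaker'): print([(np.array(q['position'])[::-1]*[512,384],q['conf']) for q in env.look_for(n,l)[:4]])
E
```

```text
tcp [242.9 394.2 364.2] 0.08660935212497467 F [ 0.2 -0.3 -0.3] open 0.5493832175749094 t 72.75
brush  scene d=(0,0) 0.98  side d=(0,1) 0.77
tumbler1 scene z113@165,174 [63, 67, 76]<-[58, 62, 71] z80@167,180 [139, 133, 119]<-[138, 131, 117] z48@168,185 [100, 117, 108]<-[168, 152, 126] z14@170,191 [111, 123, 114]<-[168, 150, 130]
tumbler4 scene z113@187,166 [223, 220, 202]<-[242, 235, 213] z80@188,172 [232, 227, 216]<-[239, 231, 206] z48@189,177 [232, 228, 213]<-[240, 234, 213] z14@191,183 [48, 62, 65]<-[51, 66, 71]
tumbler3 scene z113@190,183 [62, 69, 78]<-[58, 63, 73] z80@191,189 [139, 136, 124]<-[141, 132, 120] z48@192,194 [123, 109, 104]<-[125, 120, 109] z14@194,200 [123, 120, 107]<-[123, 115, 109]
shaker scene z153@209,166 [204, 203, 191]<-[227, 220, 195] z120@210,172 [85, 88, 90]<-[74, 74, 70] z68@211,182 [99, 98, 95]<-[146, 128, 103] z14@213,191 [103, 98, 89]<-[154, 135, 107]
[]
[]
tumbler1 side z113@251,138 [248, 248, 241]<-[242, 243, 236] z80@251,146 [163, 167, 155]<-[165, 168, 153] z48@251,154 [131, 137, 127]<-[190, 173, 141] z14@251,162 [165, 122, 110]<-[187, 169, 139]
tumbler4 side z113@271,146 [159, 157, 141]<-[130, 130, 118] z80@271,154 [138, 132, 122]<-[155, 147, 127] z48@270,162 [135, 129, 122]<-[192, 174, 140] z14@270,170 [130, 128, 119]<-[189, 171, 139]
tumbler3 side z113@251,154 [131, 137, 127]<-[190, 173, 141] z80@251,163 [169, 120, 108]<-[188, 168, 137] z48@251,170 [164, 123, 109]<-[186, 169, 140] z14@250,178 [162, 118, 104]<-[186, 166, 135]
shaker side z153@273,151 [176, 184, 172]<-[194, 197, 175] z120@272,160 [138, 133, 127]<-[190, 171, 139] z68@271,173 [132, 131, 120]<-[187, 167, 137] z14@271,186 [129, 123, 118]<-[193, 172, 140]
[(array([175.2, 216.7]), 0.59)]
[]
```

```bash
python3 - <<'E'
from chk import *
a=cv2.imread('pics/side_16.png').astype(int);r=cv2.imread('pics/side0.png').astype(int)
R=a[...,2]-(a[...,1]+a[...,0])/2; red=(R>35)&(np.abs(a-r).sum(2)>40); d=np.abs(a-r).sum(2)>70
red[:, :225]=0;red[:,300:]=0;red[:140]=0;red[200:]=0
ys,xs=np.nonzero(red);print('red',len(xs),np.percentile(xs,[2,98]),np.percentile(ys,[2,98]))
g=d&~red;print('grey rows@271',np.nonzero(g[140:200,271])[0][[0,-1]]+140,{v:(np.nonzero(g[v,258:300])[0][[0,-1]]+258).tolist() for v in(164,172,180,186) if g[v,258:300].any()})
c=env.calibration('side')
print(proj(c,[(581-30,-171,48),(581+30,-171,48),(507-33,-130,60),(507+33,-130,60),(581,-141,8),(507,-97,8)]))
E
```

```text
red 487 [243. 280.] [157. 182.]
grey rows@271 [140 192] {164: [267, 277], 172: [263, 281], 180: [263, 281], 186: [263, 280]}
[[259.1 170.9]
 [242.  169.8]
 [281.2 175.8]
 [261.6 174.7]
 [249.6 184.7]
 [270.3 193.5]]
```

```bash
python3 -c "
from cell import env
print(env.job_done())"
```

```text
the job is handed in; nothing more can be done
None
```

Job handed in at about 73 s; no verdict came back. The brush made three full strokes and is upright in its stand; the shaker and the teal, cream and red tumblers are in the cupboard; the door is shut to its stop; and the six bystanders did not move (checked by picture matching, though cream and teal got only a coarse colour check after the door closed).

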